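# Fit a fresh cell in the bench lamp, shut it and switch it on

## Robot

A 6-joint arm with a two-finger parallel gripper is mounted at the origin on a cart in front of the work surface, level with it; the furniture and walls round the work are solid. World frame = base frame: x ahead of the robot, y to its left, z up, the work surface at z = 0. Lengths are in m, angles in degrees, forces in N, time in s.
With the tool pointing down it reaches from about 0.325 to 0.85 m from the base axis. Payload 15.5 kg.
Tool frame: the origin (TCP) lies at the very end of the fingers, on their centre line; the grasp point (between the pads) lies 19 mm behind it; z points along the fingers, y is the direction in which the jaws open and shut (so a half turn about z gives the same grasp; the last joint's range is limited). The gripper opens to 91 mm and grips with 3 to 60 N. Pads are 32 mm wide; open, the fingers measure 118 mm over their backs; the gripper's body (76 mm by 178 mm) begins 60 mm behind the grasp point.
Start: joints at [63.913, 28.281, 77.091, -0, 74.628, -5.472], TCP at [0.22, 0.585, 0.214] pointing down, gripper open.
Joint ranges: [-166.48, 166.48], [-47.26, 123.95], [12.59, 153.08], [-70.14, 250.14], [6.76, 159.57], [-176.63, 176.63]. Speed limits (degrees/s): [108.29, 108.29, 147.25, 172.46, 172.46, 172.46].

## Interface

Orientations are given as [roll, pitch, yaw] about the fixed x, y, z axes, in that order (R = Rz(yaw) Ry(pitch) Rx(roll)).
In Python, from cell import * gives the robot as it stands.
- The arm moves only by the tool apply_moves, never from a script. Its argument "motion" is a list of rows, each an object of numbers: "tx", "ty", "tz": the shift along the world's x, y, z in cm; "wx", "wy", "wz": the turn, a rotation vector about the world's x, y, z in rad; "claw": the opening, from -1 (shut) to 1 (fully open), so that 0 is half open. In form: [{"tx": .., "ty": .., "tz": .., "wx": .., "wy": .., "wz": .., "claw": ..}, ...]. A call has 1 to 20 rows; each row is the pose to reach, as a shift and turn from the pose measured when the call began; what a row does not reach only later rows make up. A row lasts 1/10 s, in which the tool goes at most 50 mm and 8.59 degrees, less where a joint would pass 70% of its speed; a pose out of reach is approached as far as the arm can. A call with a gripper value outside its range is refused whole. The fingers move at their own pace and stop on an object; "force" is the grip in N (left out, the last holds). Time passes only in rows, so rows that repeat a pose let the fingers close. It gives the time, the measured TCP pose, the force and the opening at its end, in the units of the state.
- read_state(): the state, without advancing time (a new reading comes with each control period).
- snapshot(name): name is "side" or "top"; returns the picture (480x640x3 uint8, red, green, blue); there is no depth.
- camera_model(name): a dict with "fx", "fy", "cx", "cy" (pixels), "xyz" and "orientation" of the camera in the world. Camera axes: x right, y down, z forward; pixel columns grow to the right and rows downward; lengths in m; the calibration is good to about 2 mm. A picture is of the moment at which its call begins. camera_model takes no time and is no camera call.
- job_done(): hands the job in, once; it reports no verdict.
The state is a dict: "clock": time; "qpos": joint angles; "dq": joint speeds; "tau": joint torques, N m; "tool_pos": TCP position; "tcp_rot": TCP orientation; "force": force on the tool from outside, world axes, zero at the start; "moment": the same for the moment, N m; "width": finger opening in m.
Only numpy, scipy, OpenCV 4.12 (cv2) and the standard library are available. Lean on these libraries where they do the work, as an engineer would, in place of code of your own. Each camera call takes 0.05 s, during which the arm holds its last target.

## Task

Put the thick cell from the ribbed liner into the open bench lamp: with its button end raised, slip the flat end under the hood and push it back against the spring contact, then press the button end down until it snaps under the steel catch and lies level. Then swing the cover fully shut over the cell and slide the switch all the way forward, towards the lens. Leave the thin cell and the other things on the bench where they are.

Things in the scene. Friction and masses are not known exactly. Their poses are not given: they have to be found in the camera images.
- thick_cell_center (a point): centre of the thick cell, a steel cylinder 34 mm across in a grey and black sleeve, lying on the ribs of the black liner (centre 22 mm above the bench). 61 mm long: a 58 mm body and at the +x end a contact button 10 mm across, 3 mm long. The point is on the axis, half-way along the 61 mm; its x axis runs along the cylinder from the flat end to the button. 130 g
- thin_cell_center (a point): centre of the thin cell, of the same make but 26 mm across and 49 mm long: it does not belong in the lamp. The two cells lie side by side, 84 mm apart, in either order
- cell_seat (a point): where the thick cell's centre lies when held in the lamp, 34 mm above the bench. Its x axis is the lamp's long axis, level, from the tail (spring end) to the lens; y left, z up; the x, y, z given for lamp parts are from here. The lamp is screwed down. Two V saddles carry the cell (x -46 to -14 and 9 to 29 mm); they are only 31 mm wide, so fingers pass down on both sides of the cell to z -25 mm
- hood_edge (a point): middle of the lower front edge of the hood over the spring end: x -28, z +30 mm. The hood runs from here back to x -54, 5 mm thick, 48 mm wide, with cheeks at y +-21 mm (x -54 to -30). Because of it the cell does not go in level: at about 36 degrees, button end raised, its flat end passes under this edge and is pushed back on the spring until the button end clears the catch, then lowered
- catch_tip (a point): tip of the steel catch on top of the contact wall (wall: x +30.5 mm, 30 mm wide): x +25, z +18 mm, 13 mm wide, its top at z +24.5, with a bevel facing up and to the spring. The seated cell's rim lies under it. To lower the cell past it, push the flat end 3 to 5 mm behind where it lies when seated; if let go before it is level, the rim rests on the bevel and snaps under when pressed down on top with 10 to 20 N
- contact (a joint): travel of the spring contact, a 12 mm disc on a coil spring at the lamp's tail, m: 0 free (its face is then at x -26.5 mm from cell_seat, on the cell's axis), 0.004 with the cell seated, 0.014 fully pushed back; 3 N to start it and 0.6 N more for each mm
- cover_hinge (a point): axis of the cover's hinge (parallel to the lamp's y axis), at the lens end of the cell bay: 58 mm from cell_seat along x and 33 mm above it
- cover_edge (a point): middle of the cover's free edge, 85.5 mm from the hinge. The cover is a black plate 46 mm wide, 3 mm thick, with 6 mm side skirts on its inner face; its outer face is 1 mm outside the line from the hinge to this point. At the start it stands open, leaning past upright over the lamp's head, so a tool pointing straight down beside it has little room
- cover (a joint): angle of the cover, rad: 0 shut (level, flush with the hood), about 2 at the start; the hinge is slightly stiff, the cover stays where it is left and takes under 1 N to push
- switch_knob (a point): centre of the grey slide-switch knob on top of the lamp's head, 14 x 14 mm and 8 mm high; 45 mm above cell_seat. The plate under it is 4 mm below this point
- switch (a joint): travel of the switch knob towards the lens, m: 0 off, 0.010 fully on; it takes about 2 N and stays where it is left
- paste_tub: small cream tub with lid, 72 mm across, 42 mm high; stays where it is
- thread_spool: brown thread spool, 42 mm across, 45 mm high; stays where it is
- sanding_block: cork sanding block, 71 x 100 x 25 mm; stays where it is
- offcut_small: pale wood offcut, 58 x 64 x 23 mm; stays where it is
There are look-alikes about, which are no part of the job. Leave any red look-alike of the part that bears thick_cell_center alone.

How it is judged (in metres and radians):
On the way, in this order (a step that is already met when the one before it is completed fails the run):
1. the thick cell's flat end is under the hood and pushes the spring contact back, its button end still raised (value of joint contact above 0.003 m and angle between thick_cell_center's own x axis and vertical below 1.4 rad and distance between thick_cell_center and cell_seat below 0.05 m), for 0.1 s.
2. the cell is held: level in its seat, between the spring and the catch (distance between thick_cell_center and cell_seat below 0.003 m and angle between the x axis of thick_cell_center and the x axis of cell_seat, either way round below 0.05 rad and value of joint contact above 0.002 m), for 0.2 s.
3. the cover is shut over the cell (value of joint cover below 0.08 rad), for 0.2 s.
4. the switch is fully forward (value of joint switch above 0.0085 m), for 0.1 s.
At the end, for the whole second after the job is handed in: The thick cell lies level in the lamp (centre within 3 mm of its seat, axis within 3 degrees), held between the compressed spring and the contact wall under the catch; the cover is shut (within 0.08 rad) and the switch fully forward (at least 8.5 of 10 mm) (all of step 2 and x of thick_cell_center in the frame of cell_seat above -0.002 m and value of joint cover below 0.08 rad and value of joint switch above 0.0085 m); the robot touches nothing.
It fails at once if the thin cell is moved by more than 2 cm (distance of thin_cell_center from where it was at the start of the episode above 0.02 m).
It fails at once if one of the other things is moved by more than 3 cm (distance of any of paste_tub, thread_spool, sanding_block, offcut_small from where it was at the start of the episode above 0.03 m).
It also fails if it takes over 58 s, if anything falls off the work surface, if the arm or the gripper's body presses on something with over 40 N, if the wrist force passes 120 N, or if a joint passes its speed limit or range.

## Working session

There is one attempt and no reset: what is moved stays moved. The work goes in short steps, Python scripts to look and compute and a tool call to move; the robot and the scene stay as the last step left them, time stands still between calls to the robot, and variables do not carry over. Pictures are saved under pics/ and viewed, and the job is handed in when it is done.

Besides the shell and the picture viewer there is one more tool, called after "Request:" as name(argument=value, ...) on one line, values as JSON. apply_moves: Moves the arm, as the interface text tells. Its arguments: {"type":"object","properties":{"motion":{"type":"array"},"force":{"type":"number"}},"required":["motion"]}

```bash
ls; mkdir -p pics; python3 - <<'E'
from cell import *
import cv2
s=read_state(); print(s)
for n in("side","top"):
    im=snapshot(n); cv2.imwrite(f"pics/{n}0.png",im[:,:,::-1]); print(n,camera_model(n))
E
```

```text
pics
{'clock': 0.0, 'qpos': array([ 6.39131460e+01,  2.83146612e+01,  7.71257999e+01, -3.56881344e-05,
        7.46284076e+01, -5.47127532e+00]), 'dq': array([ 0.01285786,  0.04464131, -0.05844513,  0.10708857, -0.10219214,
       -0.03270317]), 'tau': array([ 3.81609891e-03, -8.78828287e+01, -3.81859732e+01,  7.11369747e-02,
        5.31239435e-02, -1.43729640e-04]), 'tool_pos': array([0.21989038, 0.58464918, 0.21334856]), 'tcp_rot': array([-1.79931442e+02, -6.53216548e-03,  1.59384427e+02]), 'force': array([-0.36096855, -0.10672263, -0.65407741]), 'moment': array([ 0.07552032, -0.00550288,  0.01128809]), 'width': 0.09098515861943461}
side {'fx': 475.5861347369989, 'fy': 475.5861347369989, 'cx': 314.28477311248315, 'cy': 239.1886362107494, 'xyz': array([ 0.52521668, -0.87040902,  0.72120002]), 'orientation': array([-125.46321722,    0.29704312,   -1.16959844])}
top {'fx': 444.1816815987509, 'fy': 444.1816815987509, 'cx': 325.5647480656823, 'cy': 236.4481117960969, 'xyz': array([0.34007837, 0.06295348, 1.04600082]), 'orientation': array([-1.68196321e+02, -1.22300555e-01, -9.02816900e+01])}
```

View pics/side0.png

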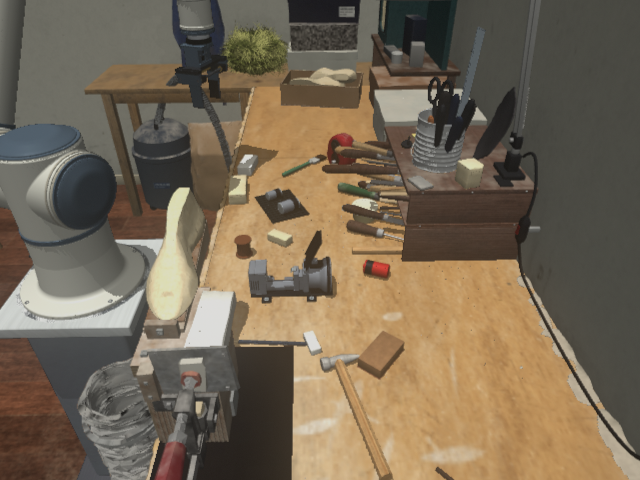

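View pics/top0.png

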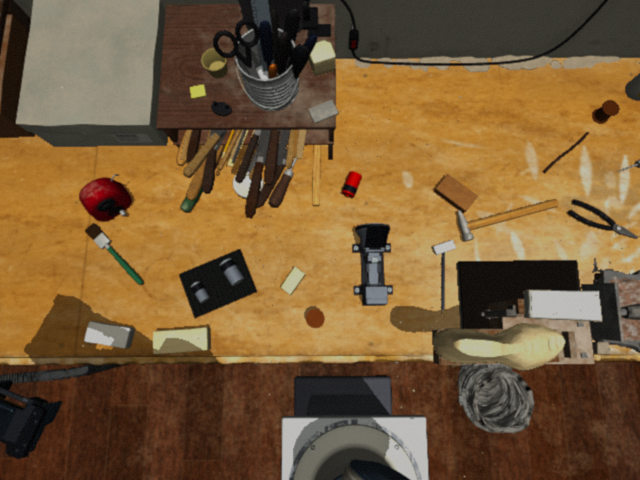

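The lamp is at side (290,275) and top (373,265). The liner with two cells is at side (282,205) and top (218,282). The red look-alike is at side (376,268) and top (352,184). I'll enlarge crops to check.

```bash
cat > h.py <<'E'
import numpy as np, cv2
from scipy.spatial.transform import Rotation as R
from cell import *
def cam(n):
    c=camera_model(n); return c,R.from_euler('xyz',c['orientation'],degrees=True).as_matrix()
def ray(n,u,v):
    c,M=cam(n); d=M@np.array([(u-c['cx'])/c['fx'],(v-c['cy'])/c['fy'],1]); return np.array(c['xyz']),d
def onz(n,u,v,z):
    o,d=ray(n,u,v); return o+d*(z-o[2])/d[2]
def proj(n,p):
    c,M=cam(n); q=M.T@(np.array(p)-c['xyz']); return np.array([c['fx']*q[0]/q[2]+c['cx'],c['fy']*q[1]/q[2]+c['cy']])
def tri(u1,u2): # side px, top px
    A=[];b=[]
    (o1,d1),(o2,d2)=ray('side',*u1),ray('top',*u2)
    s=np.linalg.lstsq(np.c_[d1,-d2],o2-o1,rcond=None)[0]
    a,b=o1+s[0]*d1,o2+s[1]*d2
    return (a+b)/2,np.linalg.norm(a-b)
E
python3 - <<'E'
import cv2
s=cv2.imread('pics/side0.png');t=cv2.imread('pics/top0.png')
def crop(im,x0,y0,x1,y1,k): return cv2.resize(im[y0:y1,x0:x1],None,fx=k,fy=k,interpolation=cv2.INTER_CUBIC)
cv2.imwrite('pics/c1.png',crop(s,235,170,345,310,4)[:600])
cv2.imwrite('pics/c2.png',crop(t,170,240,270,320,6))
cv2.imwrite('pics/c3.png',crop(t,340,210,405,315,5))
cv2.imwrite('pics/c4.png',crop(s,240,225,340,305,7))
E
```

```text
(no output)
```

View pics/c1.png

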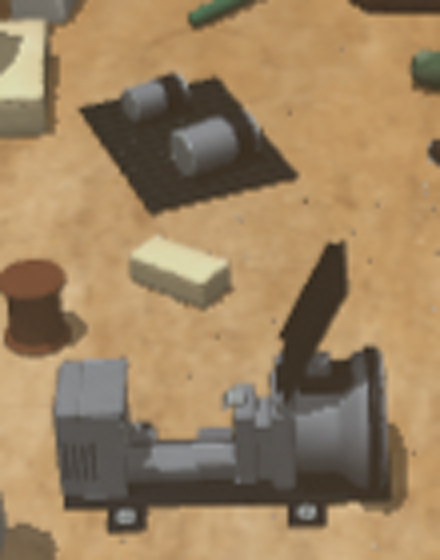

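View pics/c2.png

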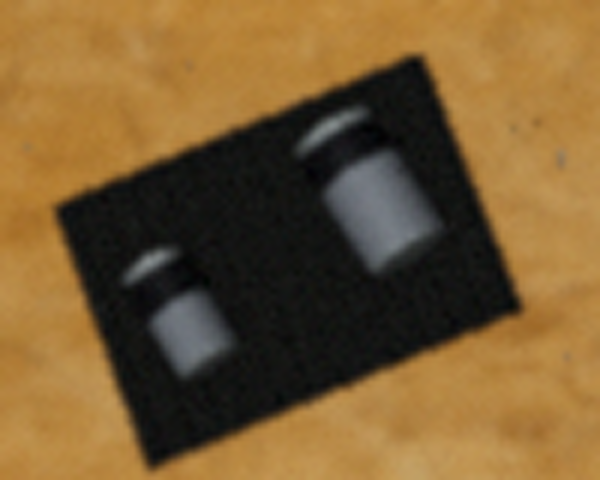

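View pics/c3.png

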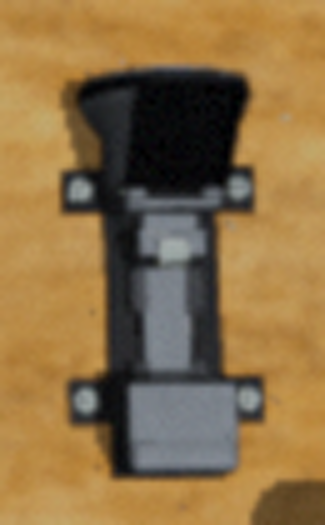

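View pics/c4.png

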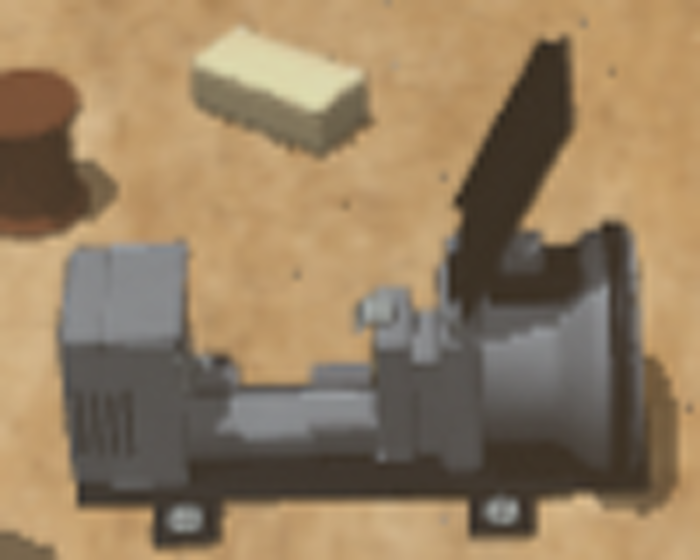

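```bash
python3 - <<'E'
from h import *
s=cv2.imread('pics/side0.png');t=cv2.imread('pics/top0.png')
def crop(im,x0,y0,x1,y1,k): return cv2.resize(im[y0:y1,x0:x1],None,fx=k,fy=k,interpolation=cv2.INTER_CUBIC)
a=crop(s,255,180,310,225,12); a=cv2.convertScaleAbs(a,alpha=1.3,beta=10)
b=crop(t,210,250,255,295,12); b=cv2.convertScaleAbs(b,alpha=1.5,beta=20)
cv2.imwrite('pics/c5.png',a);cv2.imwrite('pics/c6.png',b)
E
```

```text
(no output)
```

View pics/c5.png

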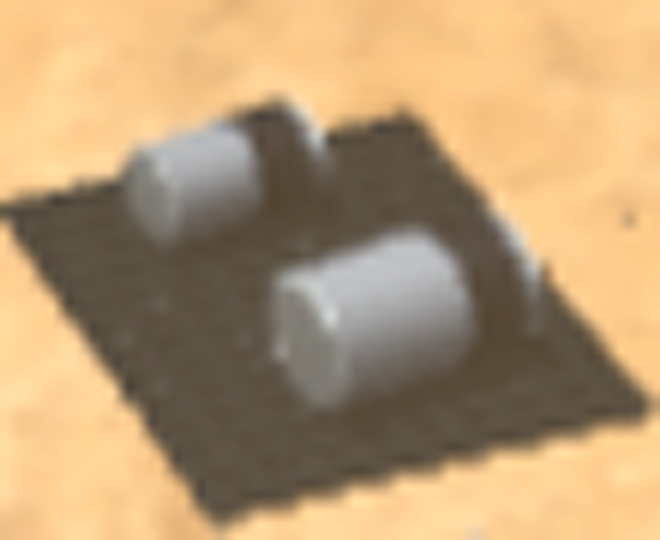

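View pics/c6.png

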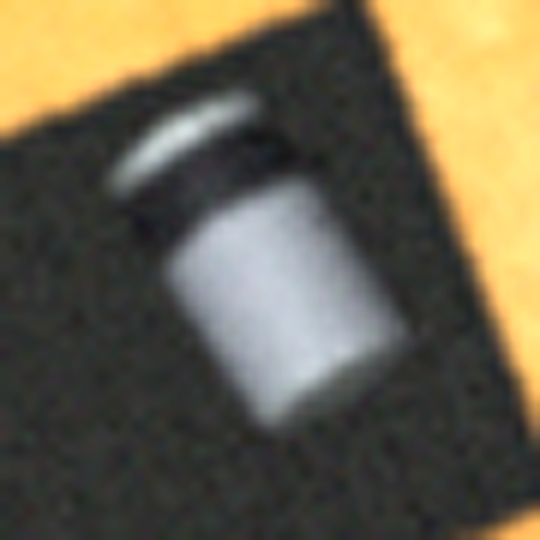

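```bash
python3 - <<'E'
from h import *
# top crop c6: scale 12 offset (210,250): side line points of silhouette
def T(u,v): return (210+(u+.5)/12-.5,250+(v+.5)/12-.5)
def S(u,v): return (255+(u+.5)/12-.5,180+(v+.5)/12-.5)
# midline: flat end corners and cap end corners
low=[T(268,428),T(408,335)]; up=[T(110,185),T(262,97)]
lm=np.mean(low,0);um=np.mean(up,0)
A=onz('top',*lm,.022);B=onz('top',*um,.022)
print('lowmid',A,'upmid',B,'len',np.linalg.norm(B-A), 'width',np.linalg.norm(onz('top',*low[0],.022)-onz('top',*low[1],.022)),np.linalg.norm(onz('top',*up[0],.022)-onz('top',*up[1],.022)))
a=(B-A)/np.linalg.norm(B-A);c=(A+B)/2
for p,n in((A,-a),(B,a)):
  for q in (p,p+n*.003): print(proj('top',q),proj('side',q), (proj('side',q)-[255,180])*12,(proj('top',q)-[210,250])*12)
o=camera_model('top')['xyz'];print((o-c)/np.linalg.norm(o-c)@a)
o=camera_model('side')['xyz'];print((o-c)/np.linalg.norm(o-c)@a)
E
```

```text
lowmid [0.44924786 0.26278605 0.022     ] upmid [0.49604998 0.29390401 0.022     ] len 0.05620289807820108 width 0.031690378800427965 0.03344703761749406
[237.70833333 281.33333333] [280.08578527 208.19168224] [301.02942319 338.30018693] [332.5 376. ]
[238.3910493  282.41355168] [279.16642731 208.51915358] [289.9971277  342.22984302] [340.69259155 388.96262019]
[225.04166667 261.29166667] [296.96106418 202.18078066] [503.53277013 266.16936788] [180.5 135.5]
[224.37207231 260.2322098 ] [297.84363902 201.8664113 ] [514.12366818 262.39693565] [172.46486767 122.7865176 ]
-0.21772679528889416
-0.4400661074448326
```

```bash
python3 - <<'E'
from h import *
s=cv2.imread('pics/side0.png');t=cv2.imread('pics/top0.png')
print(cv2.cvtColor(s,cv2.COLOR_BGR2GRAY)[200:217,274:288])
print(cv2.cvtColor(t,cv2.COLOR_BGR2GRAY)[272:290,228:246])
print(cv2.cvtColor(s,cv2.COLOR_BGR2GRAY)[188:203,262:276])
a=np.hstack([cv2.resize(x,(390,390),interpolation=cv2.INTER_NEAREST) for x in (s[195:221,268:294],t[265:291,225:251])])
cv2.imwrite('pics/c7.png',cv2.convertScaleAbs(a,alpha=1.5,beta=10))
E
```

```text
[[ 51  53  53  53  56  59  65  57  58  67  77  92 111 131]
 [ 54  56  57  56  54  56  66  72  93 108 121 136 139 140]
 [ 54  53  54  60  78  95 109 114 134 138 140 141 142 141]
 [ 55  56  56  69 105 129 140 144 141 140 140 140 140 138]
 [ 57  54  54  68  92  98 122 146 139 139 138 135 133 132]
 [ 58  57  57  71  89  90  99 131 146 132 130 128 124 123]
 [ 57  56  58  70  88  89  90 112 154 125 122 120 116 112]
 [ 56  59  58  67  87  89  88  98 121 117 112 109 105 101]
 [ 58  64  56  68  94  87  89  89  94 105 101  96  94  90]
 [ 55  55  57  71 100  86  87  87  90  98  89  87  83  80]
 [ 57  57  61  59  69  84  86  87  89  97  80  78  74  71]
 [ 57  55  55  55  61  79  85  85  88  89  76  69  68  65]
 [ 58  57  56  57  57  65  79  86  86  81  67  61  61  60]
 [ 58  57  56  55  54  57  68  79  77  68  57  54  51  52]
 [ 55  56  58  57  56  59  62  56  57  54  50  50  51  52]
 [ 57  57  58  57  56  55  55  54  55  54  52  52  52  55]
 [ 56  54  55  56  58  55  56  57  58  56  55  53  54  55]]
[[110 115 120 122 121 116 113 105  98  86  77  61  42  24  19  20  19  18]
 [109 111 117 123 123
[... 1440 characters left out ...]
7 157 158 156 158 152 141 139 134 135 135 130  98]
 [160 160 160 151 129 134 135 136 136 136 134 132 130 118]
 [164 165 158 124  96 108 136 132 131 129 128 124 121 110]
 [149 147 135  85  89 100 127 125 123 120 117 112 107  99]
 [ 89  70  59  71  87  91 100 118 108 105 101  97  91  87]
 [ 52  52  55  67  85  86  92 102  95  91  86  82  75  74]
 [ 55  55  55  62  79  84  90  98  81  77  71  70  67  63]
 [ 53  52  53  58  68  80  85  86  70  67  64  60  58  55]
 [ 55  54  55  58  58  69  76  74  61  60  57  52  50  51]
 [ 56  54  52  54  56  55  63  59  52  51  51  51  51  53]
 [ 57  56  56  56  57  55  54  52  52  52  53  53  54  56]
 [ 56  56  53  53  53  56  56  55  54  55  57  56  54  53]]
```

View pics/c7.png

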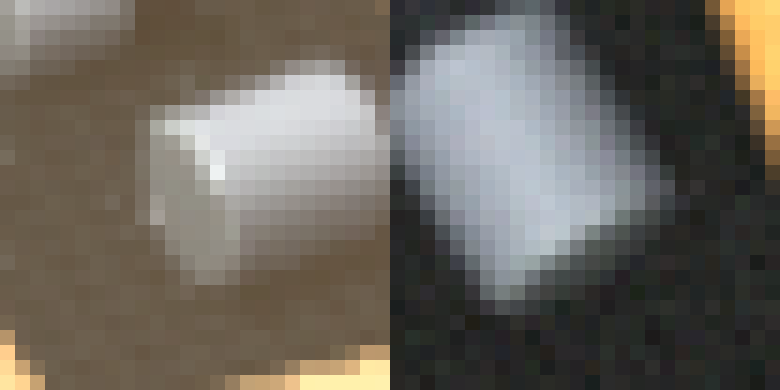

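```bash
python3 - <<'E'
from h import *
s=cv2.imread('pics/side0.png');t=cv2.imread('pics/top0.png')
def crop(im,x0,y0,x1,y1,k):
    a=cv2.resize(im[y0:y1,x0:x1],None,fx=k,fy=k,interpolation=cv2.INTER_CUBIC)
    a=cv2.convertScaleAbs(a,alpha=1.4,beta=25)
    for i in range(x0,x1,10): cv2.putText(a,str(i),((i-x0)*k,8),0,.3,(0,255,255)); cv2.line(a,((i-x0)*k+k//2,10),((i-x0)*k+k//2,16),(0,255,255))
    for i in range(y0,y1,10): cv2.putText(a,str(i),(0,(i-y0)*k+k//2),0,.3,(0,255,255)); cv2.line(a,(20,(i-y0)*k+k//2),(26,(i-y0)*k+k//2),(0,255,255))
    return a
cv2.imwrite('pics/d1.png',crop(s,240,228,340,303,8))
cv2.imwrite('pics/d2.png',np.hstack([crop(t,345,215,400,275,7),crop(t,345,250,400,310,7)]))
E
```

```text
(no output)
```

View pics/d1.png

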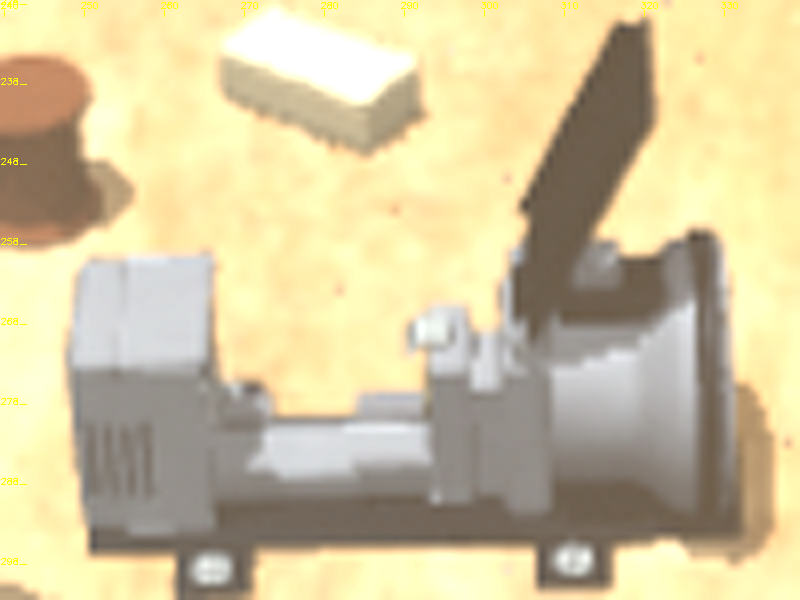

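View pics/d2.png

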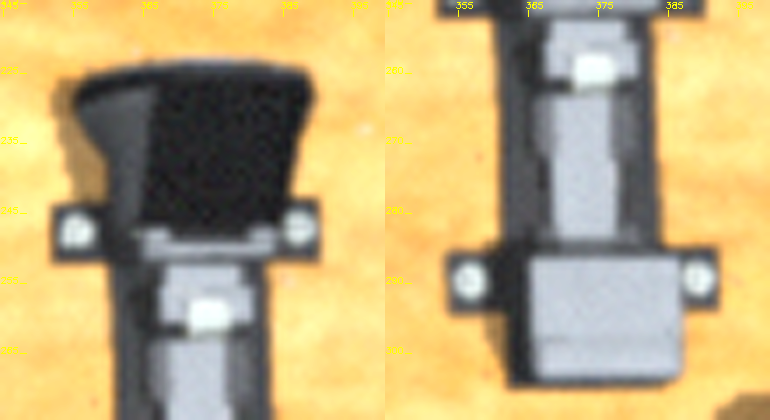

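```bash
python3 - <<'E'
from h import *
h=-.5
T1=lambda X,Y:(345+X/7+h,215+Y/7+h); T2=lambda X,Y:(345+(X-385)/7+h,250+Y/7+h)
S=lambda X,Y:(240+X/8+h,228+Y/8+h)
print('hood front corners L,R top@.069',onz('top',*T2(530,255),.069),onz('top',*T2(682,253),.069))
print(' side far, near',onz('side',*S(213,253),.069),onz('side',*S(210,362),.069))
print(' tri',tri(S(213,253),T2(530,255)),tri(S(210,362),T2(682,253)))
sc=[T1(77,230),T1(300,228),T2(470,280),T2(698,277)]
P=[onz('top',*p,.008) for p in sc]; print('screws',P)
f=(P[0]+P[1])/2;r=(P[2]+P[3])/2;d=f-r;print('yaw',np.degrees(np.arctan2(d[1],d[0])),(f+r)/2)
e=P[0]-P[1];print(np.degrees(np.arctan2(e[1],e[0]))-90);e=P[2]-P[3];print(np.degrees(np.arctan2(e[1],e[0]))-90)
print('tri screws',tri(S(212,568),sc[3]),tri(S(573,558),sc[1]))
print('catch',tri(S(433,330),T1(210,315)), onz('top',*T1(210,332),.053),onz('side',*S(410,332),.056))
# hinge-ish bracket: top (145..275,240)
print('hinge',onz('top',*T1(210,238),.067))
# cover far edge
print('cover top corners',tri(S(650,125),T1(300,75)),tri(S(620,22),T1(160,80)))
E
```

```text
hood front corners L,R top@.069 [ 0.43282461 -0.02667431  0.069     ] [ 0.43322634 -0.07440134  0.069     ]
 side far, near [ 0.43139423 -0.02870379  0.069     ] [ 0.43355167 -0.07651734  0.069     ]
 tri (array([ 0.43207209, -0.02692611,  0.06780557]), np.float64(0.0017496689424073585)) (array([ 0.43335376, -0.07462288,  0.06744802]), np.float64(4.153961880103956e-05))
screws [array([ 0.53019247, -0.01130996,  0.008     ]), array([ 0.53053989, -0.08703279,  0.008     ]), array([ 0.43040396, -0.01210631,  0.008     ]), array([ 0.43104027, -0.08804064,  0.008     ])]
yaw 0.5186984490470568 [ 0.48054415 -0.04962242  0.008     ]
0.26287334981410027
0.48011722377211186
tri screws (array([ 0.43101456, -0.08846029,  0.00540645]), np.float64(0.0005120502596626458)) (array([ 0.53071944, -0.08738198,  0.00576685]), np.float64(0.00045738727366621243))
catch (array([ 0.49298191, -0.05004013,  0.05737745]), np.float64(0.00041387190730324253)) [ 0.48832708 -0.05036078  0.053     ] [ 0.48635305 -0.04911132  0.056     ]
hinge [ 0.51659263 -0.0495968   0.067     ]
cover top corners (array([ 0.55238347, -0.06948813,  0.14040879]), np.float64(0.0007677429727512705)) (array([ 0.5477645 , -0.02734025,  0.1448187 ]), np.float64(0.005162933894757944))
```

```bash
python3 - <<'E'
from h import *
L=[onz('top',170+u/6-.5,240+v/6-.5,.003) for u,v in((58,207),(420,57),(520,310),(150,467))]
for i in range(4):
    d=L[(i+1)%4]-L[i];print(np.linalg.norm(d),np.degrees(np.arctan2(d[1],d[0])))
print('liner c',np.mean(L,0))
print('block',[onz('top',u,v,.02)[:2].round(3) for u,v in((296,265),(306,272),(290,294),(281,288))])
# thin cell
lo=onz('top',170+208/6-.5,240+358/6-.5,.018);up=onz('top',170+152/6-.5,240+265/6-.5,.018)
d=up-lo;print('thin',(lo+up)/2,np.degrees(np.arctan2(d[1],d[0])),np.linalg.norm(d))
print(np.linalg.norm((lo+up)[:2]/2-[.473,.278]))
E
```

```text
0.15197602364852578 -67.08503133837401
0.10891415384237288 -157.07636864381632
0.15281214690029388 112.92395547776724
0.10894120462189814 22.48388127842712
liner c [0.44854925 0.31393459 0.003     ]
block [array([0.487, 0.129]), array([0.47 , 0.106]), array([0.42 , 0.142]), array([0.434, 0.163])]
thin [0.42690902 0.35075266 0.018     ] 33.238688034049815 0.04264225012741172
0.08612391247828009
```

```bash
cat >> h.py <<'E'
def toolR(yaw,lean):
    """tool: jaw(y) along horizontal normal to axis at yaw(deg); lean = body leans toward +axis by lean deg (negative=back). """
    y=np.radians(yaw);l=np.radians(lean)
    a=np.array([np.cos(y),np.sin(y),0]);z=np.array([0,0,-np.cos(l)])-np.sin(l)*a
    n=np.array([-np.sin(y),np.cos(y),0])
    return np.c_[np.cross(n,z),n,z]
def cur():
    s=read_state(); return s,np.array(s['tool_pos']),R.from_euler('xyz',s['tcp_rot'],degrees=True).as_matrix()
def go(p,Rt,verbose=True):
    s,p0,R0=cur(); d=(np.array(p)-p0)*100; w=R.from_matrix(Rt@R0.T).as_rotvec()
    print('t cm',d.round(2),'w rad',w.round(4)); return d,w
CT=np.array([.4745,.279,.022]);CY=33.
SEAT=np.array([.4612,-.0502,.034]);LY=.4
E
python3 - <<'E'
from h import *
a=np.array([np.cos(np.radians(CY)),np.sin(np.radians(CY)),0])
Rt=toolR(CY,10);G=CT+.008*a;tcp=G+.011*Rt[:,2]
print(Rt,tcp)
go(tcp+[0,0,.09],Rt);go(tcp,Rt)
E
```

```text
[[-0.82592928 -0.54463904 -0.14563362]
 [-0.53636474  0.83867057 -0.09457558]
 [ 0.17364818  0.         -0.98480775]] [0.47960739 0.28231678 0.01116711]
t cm [ 25.97 -30.23 -11.22] w rad [-0.0184  0.18    0.9332]
t cm [ 25.97 -30.23 -20.22] w rad [-0.0184  0.18    0.9332]
```

Request:
apply_moves(motion=[{"tx": 4,"ty": -4,"tz": 0,"wx": 0,"wy": 0.03,"wz": 0.13,"claw": 0.6},{"tx": 8,"ty": -8,"tz": -1,"wx": 0,"wy": 0.05,"wz": 0.26,"claw": 0.6},{"tx": 11,"ty": -12,"tz": -2,"wx": 0,"wy": 0.08,"wz": 0.39,"claw": 0.6},{"tx": 14,"ty": -16,"tz": -4,"wx": -0.01,"wy": 0.1,"wz": 0.52,"claw": 0.6},{"tx": 17,"ty": -20,"tz": -6,"wx": -0.01,"wy": 0.13,"wz": 0.65,"claw": 0.6},{"tx": 20,"ty": -24,"tz": -8,"wx": -0.015,"wy": 0.15,"wz": 0.78,"claw": 0.6},{"tx": 23,"ty": -27,"tz": -9.5,"wx": -0.018,"wy": 0.17,"wz": 0.88,"claw": 0.6},{"tx": 25.97,"ty": -30.23,"tz": -11.2,"wx": -0.0184,"wy": 0.18,"wz": 0.9332,"claw": 0.6},{"tx": 25.97,"ty": -30.23,"tz": -11.2,"wx": -0.0184,"wy": 0.18,"wz": 0.9332,"claw": 0.6},{"tx": 25.97,"ty": -30.23,"tz": -11.2,"wx": -0.0184,"wy": 0.18,"wz": 0.9332,"claw": 0.6},{"tx": 25.97,"ty": -30.23,"tz": -11.2,"wx": -0.0184,"wy": 0.18,"wz": 0.9332,"claw": 0.6},{"tx": 25.97,"ty": -30.23,"tz": -11.2,"wx": -0.0184,"wy": 0.18,"wz": 0.9332,"claw": 0.6}])

```text
clock: 1.3
tool_pos: [0.4791, 0.283, 0.1016]
tcp_rot: [180.0, -10.0, -147.0]
force: [-0.8, 0.2, -0.4]
width: 0.0729
```

```bash
python3 - <<'E'
from h import *
s=snapshot('side')[:,:,::-1];t=snapshot('top')[:,:,::-1]
def crop(im,x0,y0,x1,y1,k): return cv2.resize(im[y0:y1,x0:x1],None,fx=k,fy=k,interpolation=cv2.INTER_CUBIC)
cv2.imwrite('pics/e1.png',np.hstack([crop(s,245,150,335,225,4),crop(t,170,230,260,305,4)]))
a=np.array([np.cos(np.radians(CY)),np.sin(np.radians(CY)),0])
Rt=toolR(CY,10);tcp=CT+.008*a+.011*Rt[:,2]
go(tcp,Rt)
E
```

```text
t cm [ 0.05 -0.1  -9.07] w rad [-0.0004  0.0005 -0.0013]
```

View pics/e1.png

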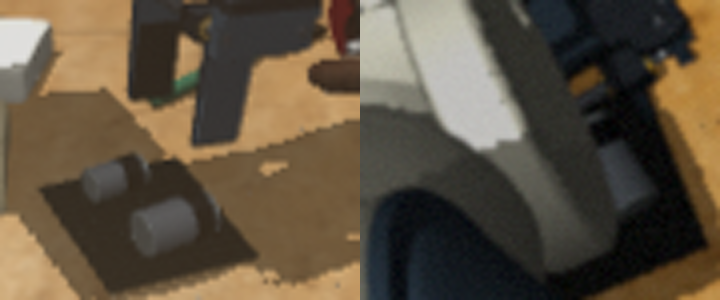

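The fingers are open above the liner (side px about 285-300, 150-185), with the thick cell below at side px (287,206). I'm descending.

Request:
apply_moves(motion=[{"tx": 0.05,"ty": -0.1,"tz": -3,"claw": 0.6},{"tx": 0.05,"ty": -0.1,"tz": -5.5,"claw": 0.6},{"tx": 0.05,"ty": -0.1,"tz": -7.5,"claw": 0.6},{"tx": 0.05,"ty": -0.1,"tz": -8.5,"claw": 0.6},{"tx": 0.05,"ty": -0.1,"tz": -9.05,"claw": 0.6},{"tx": 0.05,"ty": -0.1,"tz": -9.05,"claw": 0.6},{"tx": 0.05,"ty": -0.1,"tz": -9.05,"claw": 0.6}])

```text
schema error: expected keys tx, ty, tz, wx, wy, wz, claw
```

```bash
python3 - <<'E'
from h import *
s=snapshot('side')[:,:,::-1]
cv2.imwrite('pics/e2.png',cv2.resize(s[150:225,245:345],None,fx=7,fy=7,interpolation=cv2.INTER_CUBIC))
print(read_state()['force'])
E
```

```text
[-1.05358079 -0.3720032  -0.6059596 ]
```

View pics/e2.png

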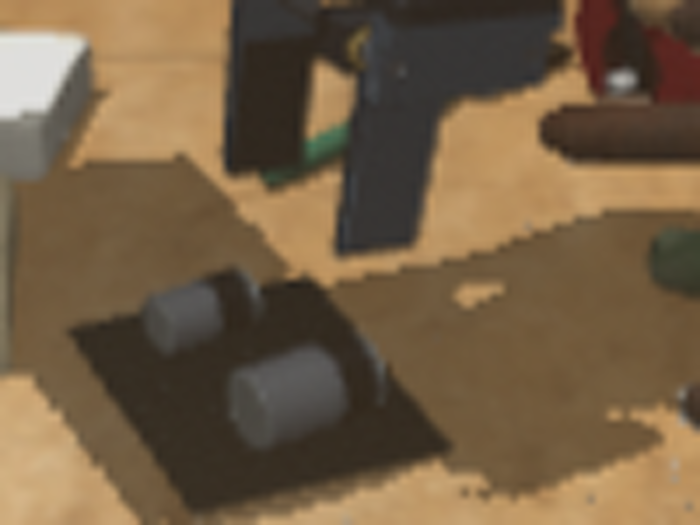

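The picture shows the flat face at side px (281,208) with no button on it, so the button is at the far end. The row format needs every key, so I'm resending the descent.

Request:
apply_moves(motion=[{"tx": 0.05,"ty": -0.1,"tz": -3,"wx": 0,"wy": 0,"wz": 0,"claw": 0.6},{"tx": 0.05,"ty": -0.1,"tz": -5.5,"wx": 0,"wy": 0,"wz": 0,"claw": 0.6},{"tx": 0.05,"ty": -0.1,"tz": -7.5,"wx": 0,"wy": 0,"wz": 0,"claw": 0.6},{"tx": 0.05,"ty": -0.1,"tz": -8.5,"wx": 0,"wy": 0,"wz": 0,"claw": 0.6},{"tx": 0.05,"ty": -0.1,"tz": -9.05,"wx": 0,"wy": 0,"wz": 0,"claw": 0.6},{"tx": 0.05,"ty": -0.1,"tz": -9.05,"wx": 0,"wy": 0,"wz": 0,"claw": 0.6},{"tx": 0.05,"ty": -0.1,"tz": -9.05,"wx": 0,"wy": 0,"wz": 0,"claw": 0.6}])

```text
clock: 2.15
tool_pos: [0.48, 0.2826, 0.0121]
tcp_rot: [-180.0, -9.9, -146.9]
force: [-0.5, -0.9, 0.3]
width: 0.0731
```

```bash
python3 - <<'E'
from h import *
s=snapshot('side')[:,:,::-1]
cv2.imwrite('pics/e3.png',cv2.resize(s[150:225,245:345],None,fx=7,fy=7,interpolation=cv2.INTER_CUBIC))
print(read_state()['force'])
E
```

```text
[ 0.26047202  0.73169723 -0.33994843]
```

View pics/e3.png

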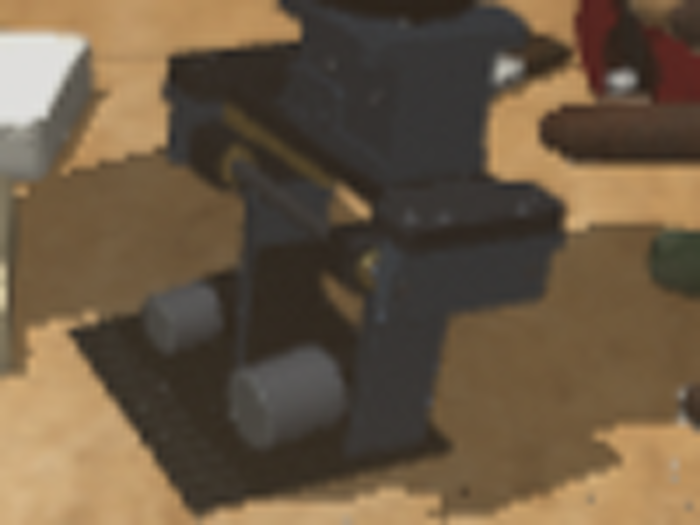

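Request:
apply_moves(motion=[{"tx": 0,"ty": 0,"tz": 0,"wx": 0,"wy": 0,"wz": 0,"claw": -1},{"tx": 0,"ty": 0,"tz": 0,"wx": 0,"wy": 0,"wz": 0,"claw": -1},{"tx": 0,"ty": 0,"tz": 0,"wx": 0,"wy": 0,"wz": 0,"claw": -1},{"tx": 0,"ty": 0,"tz": 0,"wx": 0,"wy": 0,"wz": 0,"claw": -1},{"tx": 0,"ty": 0,"tz": 0,"wx": 0,"wy": 0,"wz": 0,"claw": -1},{"tx": 0,"ty": 0,"tz": 0,"wx": 0,"wy": 0,"wz": 0,"claw": -1}], force=30)

```text
clock: 2.8
tool_pos: [0.4801, 0.2826, 0.0122]
tcp_rot: [-180.0, -9.9, -146.9]
force: [1.3, 0.1, 0.5]
width: 0.0336
```

Width is 33.6 mm, as expected for the 34 mm cell. I'm raising the grip force and lifting.

Request:
apply_moves(motion=[{"tx": 0,"ty": 0,"tz": 0,"wx": 0,"wy": 0,"wz": 0,"claw": -1},{"tx": 0,"ty": 0,"tz": 1,"wx": 0,"wy": 0,"wz": 0,"claw": -1},{"tx": 0,"ty": 0,"tz": 3,"wx": 0,"wy": 0,"wz": 0,"claw": -1},{"tx": 0,"ty": 0,"tz": 6,"wx": 0,"wy": 0,"wz": 0,"claw": -1},{"tx": 0,"ty": 0,"tz": 9,"wx": 0,"wy": 0,"wz": 0,"claw": -1},{"tx": 0,"ty": 0,"tz": 12,"wx": 0,"wy": 0,"wz": 0,"claw": -1},{"tx": 0,"ty": 0,"tz": 13,"wx": 0,"wy": 0,"wz": 0,"claw": -1},{"tx": 0,"ty": 0,"tz": 13,"wx": 0,"wy": 0,"wz": 0,"claw": -1},{"tx": 0,"ty": 0,"tz": 13,"wx": 0,"wy": 0,"wz": 0,"claw": -1}], force=60)

```text
clock: 3.7
tool_pos: [0.4796, 0.2824, 0.1415]
tcp_rot: [-180.0, -9.9, -146.9]
force: [-0.6, -0.6, -1.3]
width: 0.0333
```

```bash
python3 - <<'E'
from h import *
s=snapshot('side')[:,:,::-1]
cv2.imwrite('pics/e4.png',cv2.resize(s[100:210,245:345],None,fx=5,fy=5,interpolation=cv2.INTER_CUBIC))
print(read_state()['force'])
E
```

```text
[-0.30517591  0.34398481 -2.1046379 ]
```

View pics/e4.png

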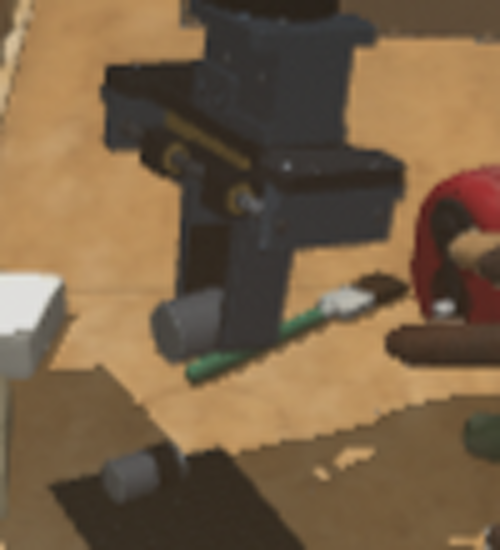

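```bash
cat >> h.py <<'E'
# grip: in cell frame (u along axis, w up-normal), tcp offset from cell centre
TG=np.array([.4801,.2826,.0122]); PHI=9.9
_a=np.array([np.cos(np.radians(33.1)),np.sin(np.radians(33.1)),0])
GU=float((TG-CT)@_a); GW=float(TG[2]-CT[2])
def lampdir():
    y=np.radians(LY); return np.array([np.cos(y),np.sin(y),0]),np.array([-np.sin(y),np.cos(y),0])
def place(ex,ez,th,dy=0):
    """flat-end centre at (ex,ez) mm in seat frame, pitch th deg; returns tcp,R"""
    t=np.radians(th);ax,ay=lampdir();z=np.array([0,0,1.])
    u=np.cos(t)*ax+np.sin(t)*z; w=-np.sin(t)*ax+np.cos(t)*z
    C=SEAT+ax*ex/1e3+z*ez/1e3+ay*dy/1e3+u*.0305
    return C+GU*u+GW*w, toolR(LY,PHI-th)
def where(th=None):
    """estimate E from tcp pose"""
    s,p,Rm=cur(); ax,ay=lampdir(); z=Rm[:,2]
    lean=np.degrees(np.arctan2(-z@ax,-z[2])); t=np.radians(PHI-lean)
    zz=np.array([0,0,1.]);u=np.cos(t)*ax+np.sin(t)*zz; w=-np.sin(t)*ax+np.cos(t)*zz
    C=p-GU*u-GW*w; E=C-.0305*u-SEAT
    print('E mm',(E@ax*1e3).round(2),(E@ay*1e3).round(2),(E[2]*1e3).round(2),'th',np.degrees(t).round(2),'F',(np.array(s['force'])).round(1),'clk',s['clock'])
E
python3 - <<'E'
from h import *
print(GU,GW)
u=np.array([np.cos(np.radians(36)),np.sin(np.radians(36))])
E0=np.array([-34,1.])+60*u+[0,20]
print(E0); p,Rt=place(*E0,36);print(p);go(p,Rt)
E
```

```text
0.006657191872726439 -0.009799999999999998
[14.54101966 56.26711514]
[ 0.51156089 -0.04984841  0.1041792 ]
t cm [  3.21 -33.21  -3.69] w rad [ 0.1838 -0.6113 -0.5512]
```

```bash
python3 - <<'E'
from h import *
p,Rt=place(0,75,36);print(p);go(p,Rt)
E
```

```text
[ 0.49702022 -0.04994992  0.12291208]
t cm [  1.76 -33.22  -1.81] w rad [ 0.1838 -0.6113 -0.5512]
```

Request:
apply_moves(motion=[{"tx": 0,"ty": -3,"tz": 1,"wx": 0.02,"wy": -0.06,"wz": -0.05,"claw": -1},{"tx": 0,"ty": -6.5,"tz": 2,"wx": 0.04,"wy": -0.12,"wz": -0.11,"claw": -1},{"tx": 0,"ty": -10,"tz": 3,"wx": 0.055,"wy": -0.183,"wz": -0.165,"claw": -1},{"tx": 0,"ty": -14,"tz": 3,"wx": 0.08,"wy": -0.26,"wz": -0.23,"claw": -1},{"tx": 0,"ty": -18,"tz": 3,"wx": 0.1,"wy": -0.33,"wz": -0.3,"claw": -1},{"tx": 0,"ty": -22,"tz": 3,"wx": 0.12,"wy": -0.4,"wz": -0.36,"claw": -1},{"tx": 0.4,"ty": -26,"tz": 2.5,"wx": 0.14,"wy": -0.48,"wz": -0.43,"claw": -1},{"tx": 0.8,"ty": -29,"tz": 1.5,"wx": 0.165,"wy": -0.55,"wz": -0.5,"claw": -1},{"tx": 1.3,"ty": -31.5,"tz": 0,"wx": 0.1838,"wy": -0.6113,"wz": -0.5512,"claw": -1},{"tx": 1.76,"ty": -33.22,"tz": -1.8,"wx": 0.1838,"wy": -0.6113,"wz": -0.5512,"claw": -1},{"tx": 1.76,"ty": -33.22,"tz": -1.8,"wx": 0.1838,"wy": -0.6113,"wz": -0.5512,"claw": -1},{"tx": 1.76,"ty": -33.22,"tz": -1.8,"wx": 0.1838,"wy": -0.6113,"wz": -0.5512,"claw": -1},{"tx": 1.76,"ty": -33.22,"tz": -1.8,"wx": 0.1838,"wy": -0.6113,"wz": -0.5512,"claw": -1}])

```text
clock: 5.05
tool_pos: [0.4968, -0.0492, 0.123]
tcp_rot: [180.0, 26.0, -179.6]
force: [-0.4, 0.3, -1.6]
width: 0.0333
```

```bash
cat >> h.py <<'E'
def shot(n,x0,y0,x1,y1,k,f):
    im=snapshot(n)[:,:,::-1]; a=cv2.resize(im[y0:y1,x0:x1],None,fx=k,fy=k,interpolation=cv2.INTER_CUBIC)
    cv2.imwrite('pics/'+f,cv2.convertScaleAbs(a,alpha=1.4,beta=25)); return im
E
python3 - <<'E'
from h import *
where()
im=shot('side',240,190,340,305,5,'f1.png')
E
```

```text
E mm -0.19 0.72 75.13 th 35.94 F [-0.4  0.3 -1.6] clk 5.05
```

View pics/f1.png

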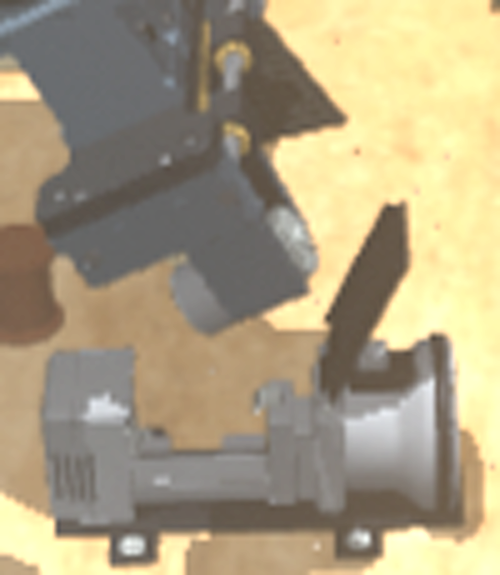

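```bash
cat >> h.py <<'E'
def circ(ex,ez,th,k,r,dy=0):
    t=np.radians(th);ax,ay=lampdir();z=np.array([0,0,1.])
    u=np.cos(t)*ax+np.sin(t)*z; w=-np.sin(t)*ax+np.cos(t)*z
    B=SEAT+ax*ex/1e3+z*ez/1e3+ay*dy/1e3+u*k/1e3
    return [B+r/1e3*(np.cos(q)*ay+np.sin(q)*w) for q in np.linspace(0,2*np.pi,60)]
def over(im,n,box,k,f,E,th,dy=0):
    x0,y0,x1,y1=box
    a=cv2.resize(im[y0:y1,x0:x1],None,fx=k,fy=k,interpolation=cv2.INTER_CUBIC); a=cv2.convertScaleAbs(a,alpha=1.4,beta=25)
    for kk,r,c in((0,17,(0,0,255)),(58,17,(0,255,0)),(61,5,(255,0,0))):
        P=np.array([(proj(n,p)-[x0-.5,y0-.5])*k for p in circ(*E,th,kk,r,dy)])
        cv2.polylines(a,[P.round().astype(int)],True,c,1)
    cv2.imwrite('pics/'+f,a)
E
python3 - <<'E'
from h import *
im=snapshot('side')[:,:,::-1]
over(im,'side',(265,225,320,275),12,'f2.png',(-.19,75.13),35.94,.7)
E
```

```text
(no output)
```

View pics/f2.png

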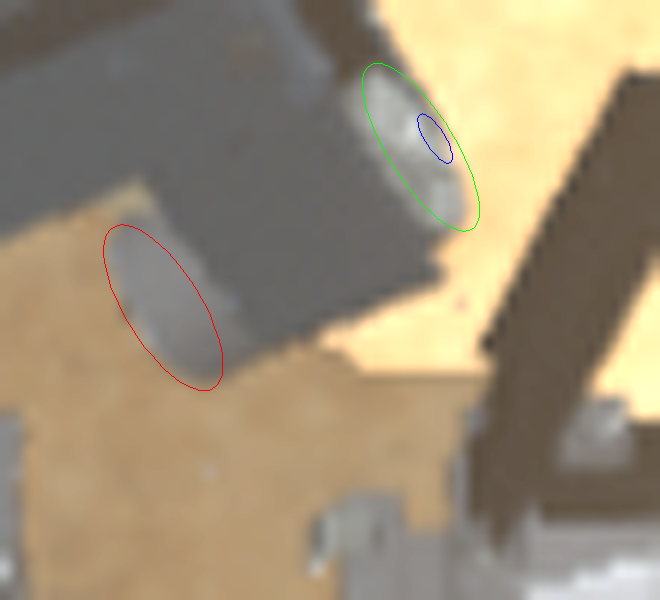

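```bash
python3 - <<'E'
from h import *
u=np.array([np.cos(np.radians(36.5)),np.sin(np.radians(36.5))])
for k in (45,28,10):
    E=np.array([-34,1.4])+k*u; print(k,E); go(*place(*E,36.5))
E
```

```text
45 [ 2.17355873 28.1670254 ]
t cm [ 0.19 -0.08 -4.71] w rad [ 0.0001 -0.0084 -0.0013]
28 [-11.4920079   18.05503803]
t cm [-1.18 -0.09 -5.72] w rad [ 0.0001 -0.0084 -0.0013]
10 [-25.96143139   7.34822787]
t cm [-2.62 -0.1  -6.79] w rad [ 0.0001 -0.0084 -0.0013]
```

Request:
apply_moves(motion=[{"tx": 0.2,"ty": -0.1,"tz": -1.5,"wx": 0,"wy": -0.0084,"wz": 0,"claw": -1},{"tx": 0.2,"ty": -0.1,"tz": -3,"wx": 0,"wy": -0.0084,"wz": 0,"claw": -1},{"tx": 0.2,"ty": -0.1,"tz": -4.2,"wx": 0,"wy": -0.0084,"wz": 0,"claw": -1},{"tx": 0.2,"ty": -0.1,"tz": -4.7,"wx": 0,"wy": -0.0084,"wz": 0,"claw": -1},{"tx": 0.2,"ty": -0.1,"tz": -4.7,"wx": 0,"wy": -0.0084,"wz": 0,"claw": -1},{"tx": 0.2,"ty": -0.1,"tz": -4.7,"wx": 0,"wy": -0.0084,"wz": 0,"claw": -1}])

```text
clock: 5.75
tool_pos: [0.5013, -0.0496, 0.0804]
tcp_rot: [-179.8, 26.3, -179.0]
force: [0.2, -0.1, -1.3]
width: 0.0334
```

```bash
python3 - <<'E'
from h import *
where()
im=snapshot('side')[:,:,::-1]
a=cv2.resize(im[230:300,245:325],None,fx=8,fy=8,interpolation=cv2.INTER_CUBIC);cv2.imwrite('pics/f3.png',cv2.convertScaleAbs(a,alpha=1.4,beta=25))
u=np.array([np.cos(np.radians(36.5)),np.sin(np.radians(36.5))])
for k in (28,19,10):
    E=np.array([-34,1.4])+k*u; print(k,E); go(*place(*E,36.5))
E
```

```text
E mm 4.3 0.32 32.36 th 36.23 F [ 0.2 -0.1 -1.3] clk 5.75
28 [-11.4920079   18.05503803]
t cm [-1.58 -0.03 -1.42] w rad [ 0.003  -0.0045 -0.0067]
19 [-18.72671965  12.70163295]
t cm [-2.31 -0.03 -1.96] w rad [ 0.003  -0.0045 -0.0067]
10 [-25.96143139   7.34822787]
t cm [-3.03 -0.04 -2.49] w rad [ 0.003  -0.0045 -0.0067]
```

View pics/f3.png

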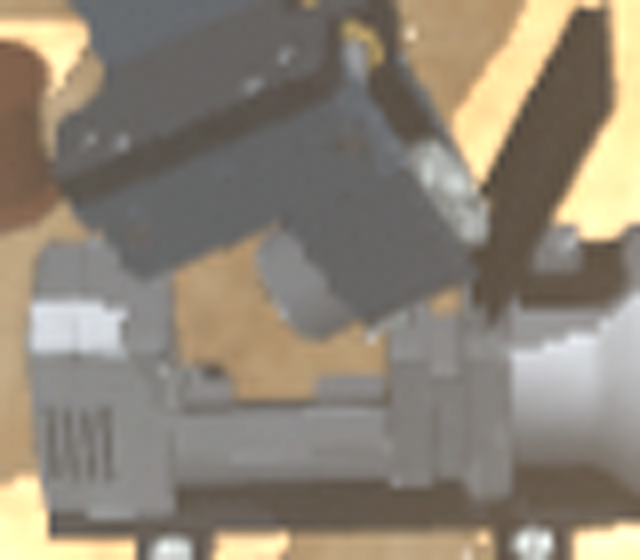

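```bash
python3 - <<'E'
from h import *
s=read_state();print(s['dq'].round(2),s['clock'],s['tau'].round(1),s['moment'].round(2)); where()
E
```

```text
[-0.19 -0.01  0.12  1.54 -0.16  0.08] 5.8 [  0.2 -58.5 -12.2   0.4  -0.2  -0. ] [0.04 0.35 0.  ]
E mm 4.29 0.18 32.43 th 36.24 F [-0.5  0.7 -1. ] clk 5.8
```

Request:
apply_moves(motion=[{"tx": -0.2,"ty": -0.03,"tz": 0,"wx": 0.003,"wy": -0.0045,"wz": -0.0067,"claw": -1},{"tx": -0.2,"ty": -0.03,"tz": 0,"wx": 0.003,"wy": -0.0045,"wz": -0.0067,"claw": -1},{"tx": -0.2,"ty": -0.03,"tz": 0,"wx": 0.003,"wy": -0.0045,"wz": -0.0067,"claw": -1}])

```text
clock: 6.1
tool_pos: [0.5001, -0.05, 0.0824]
tcp_rot: [-180.0, 26.5, -179.5]
force: [0.3, -0.7, -1.9]
width: 0.0331
```

```bash
python3 - <<'E'
from h import *
s=read_state();print(s['dq'].round(2),s['clock'],s['tau'].round(1),s['moment'].round(2)); where()
E
```

```text
[-0.04  0.31 -0.02  0.41 -0.1   0.  ] 6.1 [  0.  -59.1 -12.2   0.4  -0.2  -0. ] [ 0.    0.35 -0.01]
E mm 3.15 -0.05 34.22 th 36.38 F [ 0.3 -0.7 -1.9] clk 6.1
```

```bash
python3 - <<'E'
from h import *
print(read_state()['qpos'].round(2))
E
```

```text
[ -18.36   26.14  125.55   69.83    8.77 -176.57]
```

```bash
python3 - <<'E'
from h import *
Rg=toolR(33.1,9.9)
go(TG+[0,0,.13],Rg)
go(TG+[0,0,.0005],Rg)
E
```

```text
t cm [-2.   33.26  5.98] w rad [-0.185   0.6163  0.5503]
t cm [-2.   33.26 -6.97] w rad [-0.185   0.6163  0.5503]
```

Wrist joint 5 is near its lower limit (8.8°, limit 6.8°), because the tool lies almost along the forearm when it leans back this far. I'll put the cell back on the liner and grip it again leaning about 22° towards the button, so less backward lean is needed.

Request:
apply_moves(motion=[{"tx": -0.2,"ty": 0,"tz": 3,"wx": 0,"wy": 0.03,"wz": 0,"claw": -1},{"tx": -0.5,"ty": 0,"tz": 6,"wx": 0,"wy": 0.08,"wz": 0,"claw": -1},{"tx": -0.8,"ty": 3,"tz": 8,"wx": -0.03,"wy": 0.14,"wz": 0.06,"claw": -1},{"tx": -1.2,"ty": 7,"tz": 8,"wx": -0.06,"wy": 0.21,"wz": 0.12,"claw": -1},{"tx": -1.5,"ty": 11,"tz": 8,"wx": -0.08,"wy": 0.28,"wz": 0.19,"claw": -1},{"tx": -1.8,"ty": 15,"tz": 8,"wx": -0.1,"wy": 0.35,"wz": 0.27,"claw": -1},{"tx": -2,"ty": 19,"tz": 7,"wx": -0.12,"wy": 0.42,"wz": 0.34,"claw": -1},{"tx": -2,"ty": 23,"tz": 6,"wx": -0.15,"wy": 0.49,"wz": 0.41,"claw": -1},{"tx": -2,"ty": 27,"tz": 6,"wx": -0.17,"wy": 0.55,"wz": 0.48,"claw": -1},{"tx": -2,"ty": 31,"tz": 6,"wx": -0.185,"wy": 0.6163,"wz": 0.53,"claw": -1},{"tx": -2,"ty": 33.26,"tz": 6,"wx": -0.185,"wy": 0.6163,"wz": 0.5503,"claw": -1},{"tx": -2,"ty": 33.26,"tz": 5,"wx": -0.185,"wy": 0.6163,"wz": 0.5503,"claw": -1},{"tx": -2,"ty": 33.26,"tz": 5,"wx": -0.185,"wy": 0.6163,"wz": 0.5503,"claw": -1},{"tx": -2,"ty": 33.26,"tz": 5,"wx": -0.185,"wy": 0.6163,"wz": 0.5503,"claw": -1}])

```text
clock: 7.5
tool_pos: [0.4797, 0.2814, 0.1322]
tcp_rot: [-180.0, -10.0, -147.0]
force: [-0.5, -0.0, -1.1]
width: 0.0334
```

```bash
python3 - <<'E'
from h import *
print(read_state()['qpos'].round(1))
go(TG+[0,0,.0005],toolR(33.1,9.9))
E
```

```text
[ 25.1  32.9  83.9  -1.4  73.1 -97.4]
t cm [  0.04   0.12 -11.95] w rad [ 0.0009 -0.0008  0.0009]
```

Request:
apply_moves(motion=[{"tx": 0.04,"ty": 0.12,"tz": -4,"wx": 0,"wy": 0,"wz": 0,"claw": -1},{"tx": 0.04,"ty": 0.12,"tz": -8,"wx": 0,"wy": 0,"wz": 0,"claw": -1},{"tx": 0.04,"ty": 0.12,"tz": -10.5,"wx": 0,"wy": 0,"wz": 0,"claw": -1},{"tx": 0.04,"ty": 0.12,"tz": -11.5,"wx": 0,"wy": 0,"wz": 0,"claw": -1},{"tx": 0.04,"ty": 0.12,"tz": -11.95,"wx": 0,"wy": 0,"wz": 0,"claw": -1},{"tx": 0.04,"ty": 0.12,"tz": -11.95,"wx": 0,"wy": 0,"wz": 0,"claw": -1},{"tx": 0.04,"ty": 0.12,"tz": -11.95,"wx": 0,"wy": 0,"wz": 0,"claw": -1},{"tx": 0.04,"ty": 0.12,"tz": -11.95,"wx": 0,"wy": 0,"wz": 0,"claw": -1}])

```text
clock: 8.3
tool_pos: [0.4807, 0.2828, 0.0138]
tcp_rot: [-180.0, -9.9, -147.0]
force: [0.7, 0.6, -2.1]
width: 0.0334
```

Request:
apply_moves(motion=[{"tx": 0,"ty": 0,"tz": 0,"wx": 0,"wy": 0,"wz": 0,"claw": -0.2},{"tx": 0,"ty": 0,"tz": 0,"wx": 0,"wy": 0,"wz": 0,"claw": -0.1},{"tx": 0,"ty": 0,"tz": 0,"wx": 0,"wy": 0,"wz": 0,"claw": 0.1},{"tx": 0,"ty": 0,"tz": 0,"wx": 0,"wy": 0,"wz": 0,"claw": 0.3},{"tx": 0,"ty": 0,"tz": 0,"wx": 0,"wy": 0,"wz": 0,"claw": 0.4},{"tx": 0,"ty": 0,"tz": 0,"wx": 0,"wy": 0,"wz": 0,"claw": 0.5},{"tx": 0,"ty": 0,"tz": 0,"wx": 0,"wy": 0,"wz": 0,"claw": 0.5}])

```text
clock: 9.0
tool_pos: [0.4807, 0.2828, 0.0138]
tcp_rot: [-180.0, -9.9, -147.0]
force: [0.7, -0.2, 0.2]
width: 0.0683
```

```bash
python3 - <<'E'
from h import *
print(read_state()['width'])
im=snapshot('side')[:,:,::-1]
a=cv2.resize(im[160:225,245:335],None,fx=8,fy=8,interpolation=cv2.INTER_CUBIC);cv2.imwrite('pics/g1.png',cv2.convertScaleAbs(a,alpha=1.4,beta=25))
E
```

```text
0.06830683187401519
```

View pics/g1.png

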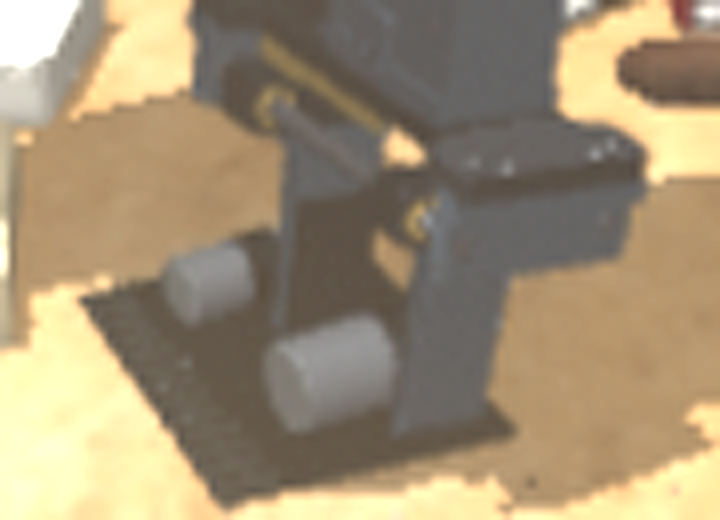

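```bash
python3 - <<'E'
from h import *
C2=CT+[.0006,.0002,0];a=_a=np.array([np.cos(np.radians(33)),np.sin(np.radians(33)),0])
Rt=toolR(33,22);p=C2+.008*a+.0092*Rt[:,2];print(p);go(p+[0,0,.03],Rt);go(p,Rt)
E
```

```text
[0.47891899 0.28168008 0.01346991]
t cm [-0.18 -0.11  2.97] w rad [-0.1149  0.1778 -0.0008]
t cm [-0.18 -0.11 -0.03] w rad [-0.1149  0.1778 -0.0008]
```

Request:
apply_moves(motion=[{"tx": -0.1,"ty": 0,"tz": 2,"wx": 0,"wy": 0,"wz": 0,"claw": 0.5},{"tx": -0.18,"ty": -0.1,"tz": 3,"wx": -0.06,"wy": 0.1,"wz": 0,"claw": 0.5},{"tx": -0.18,"ty": -0.1,"tz": 3,"wx": -0.115,"wy": 0.178,"wz": 0,"claw": 0.5},{"tx": -0.18,"ty": -0.1,"tz": 3,"wx": -0.115,"wy": 0.178,"wz": 0,"claw": 0.5},{"tx": -0.18,"ty": -0.1,"tz": 2,"wx": -0.115,"wy": 0.178,"wz": 0,"claw": 0.5},{"tx": -0.18,"ty": -0.1,"tz": 1,"wx": -0.115,"wy": 0.178,"wz": 0,"claw": 0.5},{"tx": -0.18,"ty": -0.1,"tz": 0,"wx": -0.115,"wy": 0.178,"wz": 0,"claw": 0.5},{"tx": -0.18,"ty": -0.1,"tz": -0.1,"wx": -0.115,"wy": 0.178,"wz": 0,"claw": 0.5},{"tx": -0.18,"ty": -0.1,"tz": -0.1,"wx": -0.115,"wy": 0.178,"wz": 0,"claw": 0.5},{"tx": -0.18,"ty": -0.1,"tz": -0.1,"wx": -0.115,"wy": 0.178,"wz": 0,"claw": 0.5}])

```text
clock: 10.05
tool_pos: [0.4789, 0.2818, 0.013]
tcp_rot: [180.0, -22.0, -147.0]
force: [-0.1, -0.1, 1.3]
width: 0.0683
```

Request:
apply_moves(motion=[{"tx": 0,"ty": 0,"tz": 0,"wx": 0,"wy": 0,"wz": 0,"claw": -1},{"tx": 0,"ty": 0,"tz": 0,"wx": 0,"wy": 0,"wz": 0,"claw": -1},{"tx": 0,"ty": 0,"tz": 0,"wx": 0,"wy": 0,"wz": 0,"claw": -1},{"tx": 0,"ty": 0,"tz": 0,"wx": 0,"wy": 0,"wz": 0,"claw": -1},{"tx": 0,"ty": 0,"tz": 0,"wx": 0,"wy": 0,"wz": 0,"claw": -1},{"tx": 0,"ty": 0,"tz": 0,"wx": 0,"wy": 0,"wz": 0,"claw": -1},{"tx": 0,"ty": 0,"tz": 0,"wx": 0,"wy": 0,"wz": 0,"claw": -1}], force=30)

```text
clock: 10.75
tool_pos: [0.479, 0.2818, 0.013]
tcp_rot: [180.0, -22.0, -147.0]
force: [1.0, -0.1, -0.1]
width: 0.0337
```

```bash
python3 - <<'E'
from h import *
s=read_state();print(s['tool_pos'],s['tcp_rot'],s['width'],s['force'])
E
```

```text
[0.47899953 0.281841   0.01303331] [ 179.99930159  -21.98127644 -146.95484324] 0.033700879410760914 [ 1.03047429 -0.12749152 -0.1217808 ]
```

```bash
python3 - <<'E'
s=open('h.py').read()
s=s.replace("TG=np.array([.4801,.2826,.0122]); PHI=9.9","CT=np.array([.4751,.2792,.022]);TG=np.array([.4790,.2818,.0130]); PHI=22.0").replace("np.radians(33.1)","np.radians(33.0)")
open('h.py','w').write(s)
E
python3 - <<'E'
from h import *
print(GU,GW)
p,Rt=place(-8,70,36.5);print(p);go(p,Rt)
E
```

```text
0.004686876706026185 -0.009
[ 0.48683799 -0.05002101  0.11769524]
t cm [  0.78 -33.19  10.47] w rad [ 0.1856 -0.6179 -0.5502]
```

Request:
apply_moves(motion=[{"tx": 0,"ty": 0,"tz": 1,"wx": 0,"wy": 0,"wz": 0,"claw": -1},{"tx": 0,"ty": 0,"tz": 4,"wx": 0,"wy": 0,"wz": 0,"claw": -1},{"tx": 0,"ty": 0,"tz": 8,"wx": 0,"wy": 0,"wz": 0,"claw": -1},{"tx": 0,"ty": -1,"tz": 12,"wx": 0.02,"wy": -0.06,"wz": -0.05,"claw": -1},{"tx": 0,"ty": -5,"tz": 14,"wx": 0.04,"wy": -0.12,"wz": -0.11,"claw": -1},{"tx": 0,"ty": -9,"tz": 15,"wx": 0.055,"wy": -0.183,"wz": -0.165,"claw": -1},{"tx": 0,"ty": -13,"tz": 15,"wx": 0.08,"wy": -0.26,"wz": -0.23,"claw": -1},{"tx": 0,"ty": -17,"tz": 15,"wx": 0.1,"wy": -0.33,"wz": -0.3,"claw": -1},{"tx": 0,"ty": -21,"tz": 15,"wx": 0.12,"wy": -0.4,"wz": -0.36,"claw": -1},{"tx": 0.2,"ty": -25,"tz": 15,"wx": 0.14,"wy": -0.48,"wz": -0.43,"claw": -1},{"tx": 0.4,"ty": -29,"tz": 14,"wx": 0.165,"wy": -0.55,"wz": -0.5,"claw": -1},{"tx": 0.6,"ty": -32,"tz": 12,"wx": 0.1856,"wy": -0.6179,"wz": -0.5502,"claw": -1},{"tx": 0.78,"ty": -33.2,"tz": 10.5,"wx": 0.1856,"wy": -0.6179,"wz": -0.5502,"claw": -1},{"tx": 0.78,"ty": -33.2,"tz": 10.5,"wx": 0.1856,"wy": -0.6179,"wz": -0.5502,"claw": -1},{"tx": 0.78,"ty": -33.2,"tz": 10.5,"wx": 0.1856,"wy": -0.6179,"wz": -0.5502,"claw": -1},{"tx": 0.78,"ty": -33.2,"tz": 10.5,"wx": 0.1856,"wy": -0.6179,"wz": -0.5502,"claw": -1}], force=60)

```text
clock: 12.35
tool_pos: [0.4873, -0.0494, 0.1189]
tcp_rot: [-180.0, 14.5, -179.5]
force: [0.2, -0.0, -1.5]
width: 0.0333
```

```bash
python3 - <<'E'
from h import *
where();print(read_state()['qpos'].round(1))
im=snapshot('side')[:,:,::-1]
over(im,'side',(255,220,310,270),12,'g2.png',(-8,70),36.5)
a=cv2.resize(im[190:305,240:340],None,fx=5,fy=5,interpolation=cv2.INTER_CUBIC);cv2.imwrite('pics/g3.png',cv2.convertScaleAbs(a,alpha=1.4,beta=25))
E
```

```text
E mm -7.49 0.57 71.19 th 36.55 F [ 0.2 -0.  -1.5] clk 12.35
[ -15.7   20.5  114.5    7.7   31.2 -112.3]
```

View pics/g2.png

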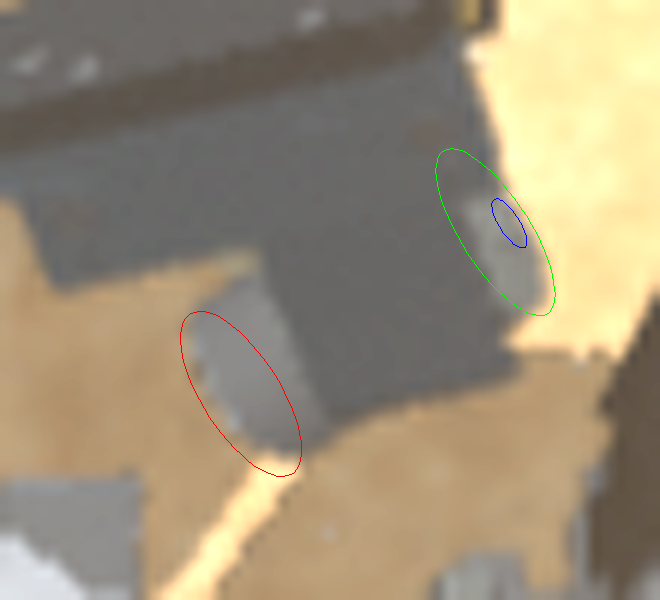

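View pics/g3.png

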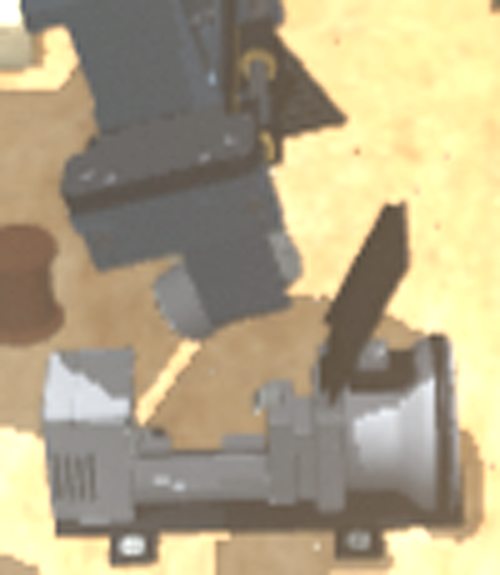

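```bash
python3 - <<'E'
from h import *
u=np.array([np.cos(np.radians(36.5)),np.sin(np.radians(36.5))])
for k in (30,20,10):
    E=np.array([-34,1.4])+k*u; print(k,E); go(*place(*E,36.5))
E
```

```text
30 [-9.88429418 19.2446836 ]
t cm [-0.24 -0.07 -5.2 ] w rad [ 0.0003  0.0011 -0.0016]
20 [-17.92286279  13.29645574]
t cm [-1.04 -0.07 -5.79] w rad [ 0.0003  0.0011 -0.0016]
10 [-25.96143139   7.34822787]
t cm [-1.85 -0.08 -6.39] w rad [ 0.0003  0.0011 -0.0016]
```

Request:
apply_moves(motion=[{"tx": -0.24,"ty": -0.07,"tz": -1.5,"wx": 0,"wy": 0,"wz": 0,"claw": -1},{"tx": -0.24,"ty": -0.07,"tz": -3,"wx": 0,"wy": 0,"wz": 0,"claw": -1},{"tx": -0.24,"ty": -0.07,"tz": -4.2,"wx": 0,"wy": 0,"wz": 0,"claw": -1},{"tx": -0.24,"ty": -0.07,"tz": -5,"wx": 0,"wy": 0,"wz": 0,"claw": -1},{"tx": -0.24,"ty": -0.07,"tz": -5.2,"wx": 0,"wy": 0,"wz": 0,"claw": -1},{"tx": -0.24,"ty": -0.07,"tz": -5.2,"wx": 0,"wy": 0,"wz": 0,"claw": -1},{"tx": -0.24,"ty": -0.07,"tz": -5.2,"wx": 0,"wy": 0,"wz": 0,"claw": -1},{"tx": -0.24,"ty": -0.07,"tz": -5.2,"wx": 0,"wy": 0,"wz": 0,"claw": -1}])

```text
clock: 13.2
tool_pos: [0.4853, -0.0501, 0.0674]
tcp_rot: [-180.0, 14.6, -179.5]
force: [0.0, 0.3, -1.7]
width: 0.0333
```

```bash
python3 - <<'E'
from h import *
where();print(read_state()['qpos'].round(1))
im=snapshot('side')[:,:,::-1]
a=cv2.resize(im[220:305,240:340],None,fx=7,fy=7,interpolation=cv2.INTER_CUBIC);cv2.imwrite('pics/g4.png',cv2.convertScaleAbs(a,alpha=1.4,beta=25))
u=np.array([np.cos(np.radians(36.5)),np.sin(np.radians(36.5))])
for k in (20,10):
    E=np.array([-34,1.4])+k*u; print(k,E); go(*place(*E,36.5))
E
```

```text
E mm -9.55 -0.05 19.64 th 36.61 F [ 0.   0.3 -1.7] clk 13.2
[ -15.9   26.6  117.8   10.9   21.8 -116. ]
20 [-17.92286279  13.29645574]
t cm [-0.83  0.   -0.64] w rad [ 0.0005  0.0018 -0.0015]
10 [-25.96143139   7.34822787]
t cm [-1.64 -0.   -1.23] w rad [ 0.0005  0.0018 -0.0015]
```

View pics/g4.png

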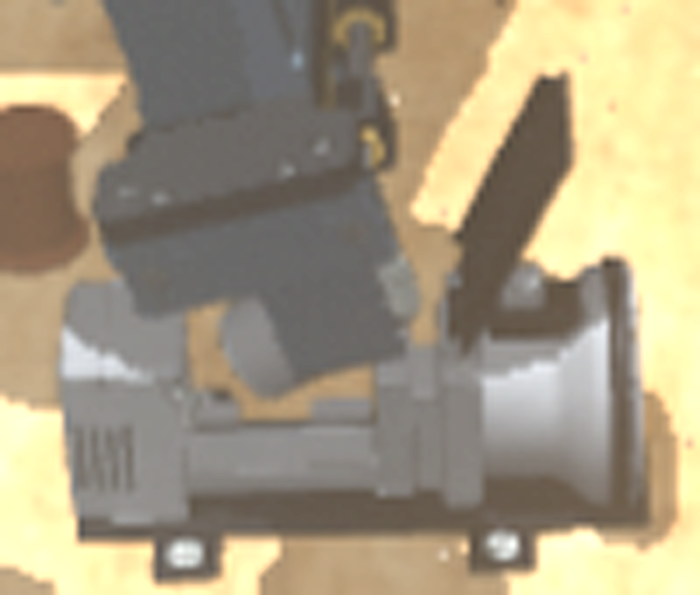

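Request:
apply_moves(motion=[{"tx": -0.4,"ty": 0,"tz": -0.32,"wx": 0,"wy": 0,"wz": 0,"claw": -1},{"tx": -0.83,"ty": 0,"tz": -0.64,"wx": 0,"wy": 0,"wz": 0,"claw": -1},{"tx": -1.24,"ty": 0,"tz": -0.95,"wx": 0,"wy": 0,"wz": 0,"claw": -1},{"tx": -1.64,"ty": 0,"tz": -1.25,"wx": 0,"wy": 0,"wz": 0,"claw": -1},{"tx": -1.64,"ty": 0,"tz": -1.25,"wx": 0,"wy": 0,"wz": 0,"claw": -1},{"tx": -1.64,"ty": 0,"tz": -1.25,"wx": 0,"wy": 0,"wz": 0,"claw": -1}])

```text
clock: 13.85
tool_pos: [0.4687, -0.0501, 0.0547]
tcp_rot: [-180.0, 14.6, -179.5]
force: [1.0, 1.2, -0.9]
width: 0.0336
```

```bash
python3 - <<'E'
from h import *
where();print(read_state()['qpos'].round(1))
u=np.array([np.cos(np.radians(36.5)),np.sin(np.radians(36.5))])
for k in (5,2):
    E=np.array([-34,1.4])+k*u; print(k,E); go(*place(*E,36.5))
E
```

```text
E mm -26.08 0.0 7.0 th 36.59 F [ 1.   1.2 -0.9] clk 13.85
[ -16.6   27.7  120.7   13.6   18.2 -119.5]
5 [-29.9807157    4.37411393]
t cm [-0.39 -0.   -0.27] w rad [ 0.0004  0.0016 -0.0014]
2 [-32.39228628   2.58964557]
t cm [-0.63 -0.   -0.45] w rad [ 0.0004  0.0016 -0.0014]
```

Request:
apply_moves(motion=[{"tx": -0.2,"ty": 0,"tz": -0.14,"wx": 0,"wy": 0,"wz": 0,"claw": -1},{"tx": -0.4,"ty": 0,"tz": -0.28,"wx": 0,"wy": 0,"wz": 0,"claw": -1},{"tx": -0.4,"ty": 0,"tz": -0.28,"wx": 0,"wy": 0,"wz": 0,"claw": -1},{"tx": -0.4,"ty": 0,"tz": -0.28,"wx": 0,"wy": 0,"wz": 0,"claw": -1}])

```text
clock: 14.25
tool_pos: [0.4655, -0.0504, 0.0522]
tcp_rot: [-179.9, 14.7, -179.5]
force: [4.6, 0.5, 1.9]
width: 0.0335
```

```bash
python3 - <<'E'
from h import *
where();print(read_state()['qpos'].round(1),read_state()['moment'].round(2))
im=snapshot('side')[:,:,::-1]
a=cv2.resize(im[220:305,240:340],None,fx=7,fy=7,interpolation=cv2.INTER_CUBIC);cv2.imwrite('pics/g5.png',cv2.convertScaleAbs(a,alpha=1.4,beta=25))
u=np.array([np.cos(np.radians(36.5)),np.sin(np.radians(36.5))])
for k in (2,0):
    E=np.array([-34,1.4])+k*u; print(k,E); go(*place(*E,36.5))
E
```

```text
E mm -29.25 -0.28 4.43 th 36.68 F [4.6 0.5 1.9] clk 14.25
[ -16.7   27.9  121.3   14.5   17.2 -120.5] [-0.09 -0.69  0.01]
2 [-32.39228628   2.58964557]
t cm [-0.3   0.02 -0.19] w rad [ 0.0009  0.0029 -0.0013]
0 [-34.    1.4]
t cm [-0.46  0.02 -0.31] w rad [ 0.0009  0.0029 -0.0013]
```

View pics/g5.png

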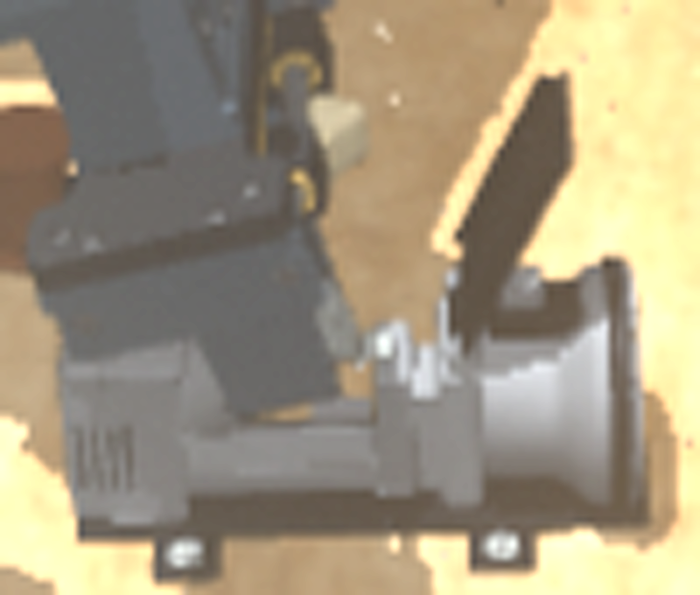

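Request:
apply_moves(motion=[{"tx": -0.15,"ty": 0.02,"tz": -0.1,"wx": 0,"wy": 0,"wz": 0,"claw": -1},{"tx": -0.3,"ty": 0.02,"tz": -0.2,"wx": 0,"wy": 0,"wz": 0,"claw": -1},{"tx": -0.45,"ty": 0.02,"tz": -0.3,"wx": 0,"wy": 0,"wz": 0,"claw": -1},{"tx": -0.5,"ty": 0.02,"tz": -0.33,"wx": 0,"wy": 0,"wz": 0,"claw": -1},{"tx": -0.5,"ty": 0.02,"tz": -0.33,"wx": 0,"wy": 0,"wz": 0,"claw": -1}])

```text
clock: 14.8
tool_pos: [0.4618, -0.0507, 0.0495]
tcp_rot: [-179.9, 14.8, -179.5]
force: [6.8, -0.2, 8.7]
width: 0.0335
```

```bash
python3 - <<'E'
from h import *
where();print(read_state()['qpos'].round(1),read_state()['moment'].round(2),read_state()['width'])
for e in ((-34.4,1.2,33),(-35,1,30),(-35.2,.8,25),(-35.2,.6,20),(-35.2,.5,15),(-35.2,.4,10)):
    print(e); go(*place(*e))
E
```

```text
E mm -32.93 -0.46 1.58 th 36.82 F [ 6.8 -0.2  8.7] clk 14.8
[ -16.9   28.2  122.1   15.6   16.1 -121.9] [ 0.05 -1.39 -0.  ] 0.03345642119153775
(-34.4, 1.2, 33)
t cm [-0.06  0.05 -0.26] w rad [ 0.0014  0.0668 -0.0011]
(-35, 1, 30)
t cm [-0.07  0.05 -0.47] w rad [ 0.001   0.1191 -0.0012]
(-35.2, 0.8, 25)
t cm [-0.01  0.05 -0.8 ] w rad [ 0.0003  0.2064 -0.0013]
(-35.2, 0.6, 20)
t cm [ 0.03  0.05 -1.13] w rad [-0.0003  0.2936 -0.0014]
(-35.2, 0.5, 15)
t cm [ 0.05  0.05 -1.46] w rad [-0.001   0.3809 -0.0014]
(-35.2, 0.4, 10)
t cm [ 0.04  0.05 -1.78] w rad [-0.0016  0.4682 -0.0015]
```

Request:
apply_moves(motion=[{"tx": -0.12,"ty": 0.04,"tz": 0.05,"wx": 0,"wy": 0,"wz": 0,"claw": -1},{"tx": -0.24,"ty": 0.04,"tz": 0.1,"wx": 0,"wy": 0,"wz": 0,"claw": -1},{"tx": -0.3,"ty": 0.04,"tz": 0.12,"wx": 0,"wy": 0,"wz": 0,"claw": -1},{"tx": -0.3,"ty": 0.04,"tz": 0.12,"wx": 0,"wy": 0,"wz": 0,"claw": -1}])

```text
clock: 15.2
tool_pos: [0.46, -0.0507, 0.051]
tcp_rot: [-179.8, 14.9, -179.5]
force: [8.2, 0.4, 1.3]
width: 0.0334
```

```bash
python3 - <<'E'
from h import *
where();print(read_state()['qpos'].round(1),read_state()['moment'].round(2),read_state()['width'])
im=snapshot('side')[:,:,::-1]
a=cv2.resize(im[235:295,245:315],None,fx=10,fy=10,interpolation=cv2.INTER_CUBIC);cv2.imwrite('pics/g6.png',cv2.convertScaleAbs(a,alpha=1.4,beta=25))
for e in ((-34.8,1.2,33),(-35.2,1,30),(-35.4,.8,25),(-35.4,.6,20),(-35.4,.5,15),(-35.4,.4,10)):
    print(e); go(*place(*e))
E
```

```text
E mm -34.77 -0.46 3.09 th 36.95 F [8.2 0.4 1.3] clk 15.2
[ -17.    27.9  122.4   15.8   16.  -122.1] [ 0.09 -1.33 -0.  ] 0.033397873957874046
(-34.8, 1.2, 33)
t cm [ 0.08  0.05 -0.42] w rad [ 0.0022  0.069  -0.0009]
(-35.2, 1, 30)
t cm [ 0.09  0.05 -0.63] w rad [ 0.0018  0.1214 -0.001 ]
(-35.4, 0.8, 25)
t cm [ 0.15  0.05 -0.95] w rad [ 0.0012  0.2086 -0.0011]
(-35.4, 0.6, 20)
t cm [ 0.19  0.05 -1.29] w rad [ 0.0005  0.2959 -0.0012]
(-35.4, 0.5, 15)
t cm [ 0.21  0.05 -1.61] w rad [-2.000e-04  3.832e-01 -1.300e-03]
(-35.4, 0.4, 10)
t cm [ 0.2   0.05 -1.94] w rad [-0.0008  0.4704 -0.0015]
```

View pics/g6.png

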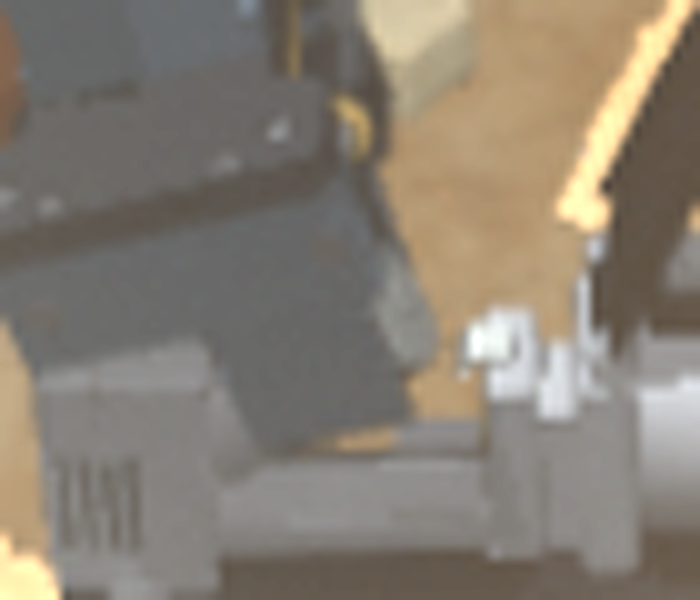

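```bash
python3 - <<'E'
from h import *
for e in ((-35.3,2.2,34),(-35.8,1.8,31),(-36.3,1.5,28),(-36.5,1.3,25),(-36.6,1.2,22)):
    print(e); go(*place(*e))
E
```

```text
(-35.3, 2.2, 34)
t cm [ 0.01  0.05 -0.26] w rad [ 0.0023  0.0515 -0.0009]
(-35.8, 1.8, 31)
t cm [ 0.02  0.05 -0.48] w rad [ 0.0019  0.1039 -0.001 ]
(-36.3, 1.5, 28)
t cm [ 0.02  0.05 -0.7 ] w rad [ 0.0016  0.1563 -0.001 ]
(-36.5, 1.3, 25)
t cm [ 0.04  0.05 -0.9 ] w rad [ 0.0012  0.2086 -0.0011]
(-36.6, 1.2, 22)
t cm [ 0.06  0.05 -1.1 ] w rad [ 0.0008  0.261  -0.0012]
```

Request:
apply_moves(motion=[{"tx": 0,"ty": 0.05,"tz": -0.26,"wx": 0,"wy": 0.05,"wz": 0,"claw": -1},{"tx": 0.02,"ty": 0.05,"tz": -0.48,"wx": 0,"wy": 0.104,"wz": 0,"claw": -1},{"tx": 0.02,"ty": 0.05,"tz": -0.7,"wx": 0,"wy": 0.156,"wz": 0,"claw": -1},{"tx": 0.02,"ty": 0.05,"tz": -0.7,"wx": 0,"wy": 0.156,"wz": 0,"claw": -1},{"tx": 0.04,"ty": 0.05,"tz": -0.9,"wx": 0,"wy": 0.209,"wz": 0,"claw": -1},{"tx": 0.06,"ty": 0.05,"tz": -1.1,"wx": 0,"wy": 0.261,"wz": 0,"claw": -1},{"tx": 0.06,"ty": 0.05,"tz": -1.1,"wx": 0,"wy": 0.261,"wz": 0,"claw": -1},{"tx": 0.06,"ty": 0.05,"tz": -1.1,"wx": 0,"wy": 0.261,"wz": 0,"claw": -1}])

```text
clock: 16.05
tool_pos: [0.4625, -0.0506, 0.0403]
tcp_rot: [-179.9, 0.2, -179.5]
force: [7.9, -2.9, 4.2]
width: 0.0334
```

```bash
python3 - <<'E'
from h import *
where();print(read_state()['qpos'].round(1),read_state()['moment'].round(2),read_state()['width'])
im=snapshot('side')[:,:,::-1]
a=cv2.resize(im[235:295,245:315],None,fx=10,fy=10,interpolation=cv2.INTER_CUBIC);cv2.imwrite('pics/g7.png',cv2.convertScaleAbs(a,alpha=1.4,beta=25))
for e in ((-36.6,1,19),(-36.6,.8,16),(-36.6,.7,13),(-36.6,.6,10)):
    print(e); go(*place(*e))
E
```

```text
E mm -34.69 -0.38 1.32 th 22.16 F [ 7.9 -2.9  4.2] clk 16.05
[-1.360e+01  3.140e+01  1.097e+02 -1.000e-01  3.870e+01 -1.040e+02] [-0.51 -1.38  0.11] 0.033350593242574215
(-36.6, 1, 19)
t cm [-0.15  0.04 -0.23] w rad [ 0.001   0.0552 -0.0017]
(-36.6, 0.8, 16)
t cm [-0.14  0.04 -0.44] w rad [ 0.0006  0.1076 -0.0017]
(-36.6, 0.7, 13)
t cm [-0.14  0.04 -0.64] w rad [ 0.0002  0.1599 -0.0018]
(-36.6, 0.6, 10)
t cm [-0.15  0.04 -0.84] w rad [-2.000e-04  2.123e-01 -1.800e-03]
```

View pics/g7.png

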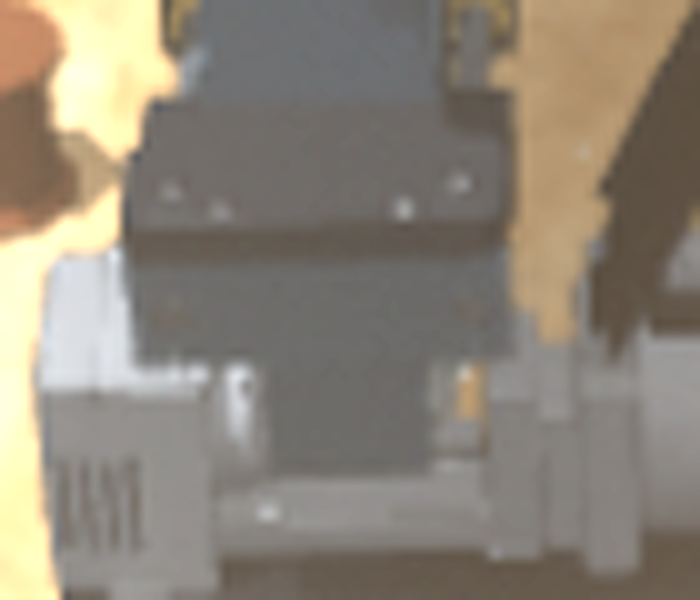

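Request:
apply_moves(motion=[{"tx": -0.2,"ty": 0.04,"tz": -0.05,"wx": 0,"wy": 0.01,"wz": 0,"claw": -1},{"tx": -0.28,"ty": 0.04,"tz": -0.15,"wx": 0,"wy": 0.04,"wz": 0,"claw": -1},{"tx": -0.28,"ty": 0.04,"tz": -0.25,"wx": 0,"wy": 0.06,"wz": 0,"claw": -1},{"tx": -0.28,"ty": 0.04,"tz": -0.44,"wx": 0,"wy": 0.107,"wz": 0,"claw": -1},{"tx": -0.28,"ty": 0.04,"tz": -0.44,"wx": 0,"wy": 0.107,"wz": 0,"claw": -1},{"tx": -0.28,"ty": 0.04,"tz": -0.44,"wx": 0,"wy": 0.107,"wz": 0,"claw": -1}])

```text
clock: 16.7
tool_pos: [0.4614, -0.0505, 0.0361]
tcp_rot: [-179.9, -5.8, -179.5]
force: [8.5, -1.5, 3.4]
width: 0.0333
```

```bash
python3 - <<'E'
from h import *
where();print(read_state()['qpos'].round(1),read_state()['moment'].round(2),read_state()['width'])
im=snapshot('side')[:,:,::-1]
a=cv2.resize(im[235:295,245:315],None,fx=10,fy=10,interpolation=cv2.INTER_CUBIC);cv2.imwrite('pics/g8.png',cv2.convertScaleAbs(a,alpha=1.4,beta=25))
for e in ((-36.6,1,13),(-36.6,.8,10),(-36.6,.7,7),(-36.6,.6,5)):
    print(e); go(*place(*e))
E
```

```text
E mm -36.14 -0.28 0.88 th 16.2 F [ 8.5 -1.5  3.4] clk 16.7
[ -12.6   33.6  105.    -1.9   47.  -101.7] [-0.24 -1.46  0.11] 0.03333758550336171
(-36.6, 1, 13)
t cm [-0.03  0.03 -0.19] w rad [ 0.0007  0.0559 -0.002 ]
(-36.6, 0.8, 10)
t cm [-0.04  0.03 -0.4 ] w rad [ 0.0003  0.1082 -0.0021]
(-36.6, 0.7, 7)
t cm [-0.06  0.03 -0.6 ] w rad [-0.0002  0.1606 -0.0021]
(-36.6, 0.6, 5)
t cm [-0.08  0.03 -0.74] w rad [-0.0004  0.1955 -0.0021]
```

View pics/g8.png

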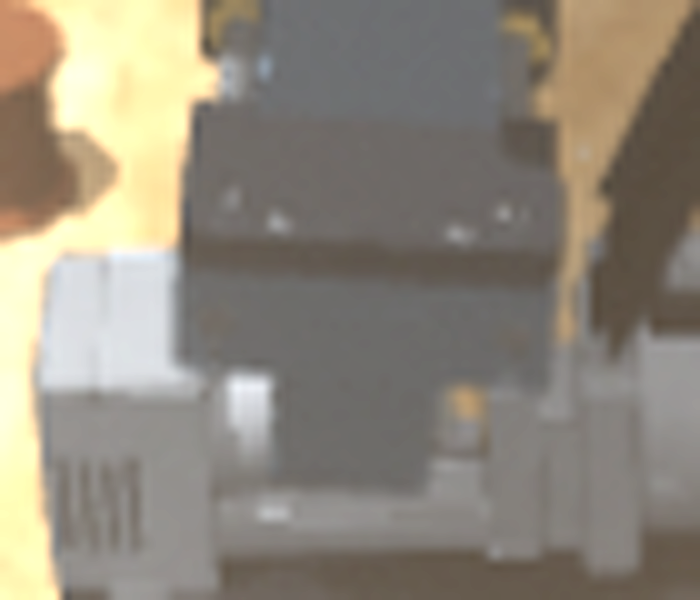

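Request:
apply_moves(motion=[{"tx": -0.2,"ty": 0.03,"tz": -0.1,"wx": 0,"wy": 0.03,"wz": 0,"claw": -1},{"tx": -0.2,"ty": 0.03,"tz": -0.2,"wx": 0,"wy": 0.056,"wz": 0,"claw": -1},{"tx": -0.2,"ty": 0.03,"tz": -0.3,"wx": 0,"wy": 0.08,"wz": 0,"claw": -1},{"tx": -0.2,"ty": 0.03,"tz": -0.4,"wx": 0,"wy": 0.108,"wz": 0,"claw": -1},{"tx": -0.22,"ty": 0.03,"tz": -0.6,"wx": 0,"wy": 0.16,"wz": 0,"claw": -1},{"tx": -0.22,"ty": 0.03,"tz": -0.6,"wx": 0,"wy": 0.16,"wz": 0,"claw": -1},{"tx": -0.22,"ty": 0.03,"tz": -0.6,"wx": 0,"wy": 0.16,"wz": 0,"claw": -1}])

```text
clock: 17.45
tool_pos: [0.4606, -0.0504, 0.0299]
tcp_rot: [-180.0, -14.8, -179.5]
force: [9.1, -1.6, 1.4]
width: 0.0334
```

```bash
python3 - <<'E'
from h import *
where();print(read_state()['qpos'].round(1),read_state()['moment'].round(2),read_state()['width'])
im=snapshot('side')[:,:,::-1]
a=cv2.resize(im[235:295,245:315],None,fx=10,fy=10,interpolation=cv2.INTER_CUBIC);cv2.imwrite('pics/g9.png',cv2.convertScaleAbs(a,alpha=1.4,beta=25))
for e in ((-36.6,.5,5),(-36.6,0.3,3),(-36.6,.2,0)):
    print(e); go(*place(*e))
E
```

```text
E mm -36.62 -0.18 0.45 th 7.17 F [ 9.1 -1.6  1.4] clk 17.45
[-11.3  37.8  97.9  -3.5  58.9 -99.7] [-0.17 -1.57  0.12] 0.033370627551641434
(-36.6, 0.5, 5)
t cm [-0.    0.02 -0.13] w rad [-0.0003  0.038  -0.0025]
(-36.6, 0.3, 3)
t cm [-0.03  0.02 -0.28] w rad [-0.0005  0.0729 -0.0025]
(-36.6, 0.2, 0)
t cm [-0.07  0.02 -0.47] w rad [-0.001   0.1253 -0.0024]
```

View pics/g9.png

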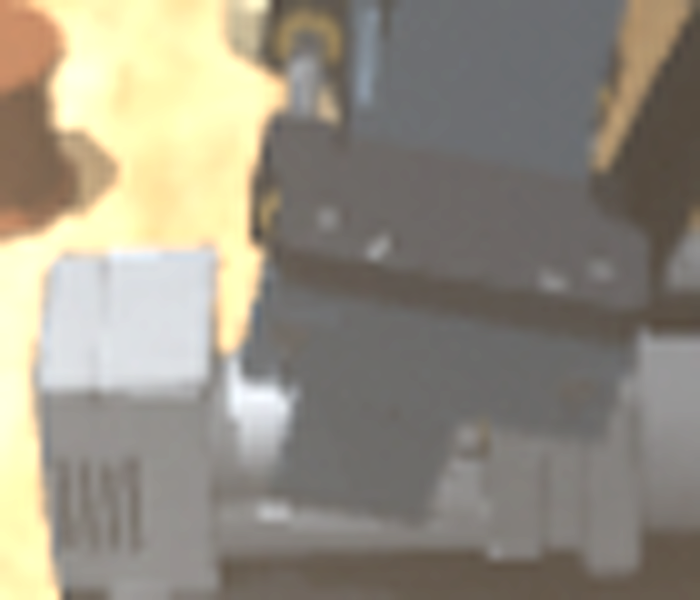

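Request:
apply_moves(motion=[{"tx": 0,"ty": 0.02,"tz": -0.1,"wx": 0,"wy": 0.02,"wz": 0,"claw": -1},{"tx": -0.02,"ty": 0.02,"tz": -0.16,"wx": 0,"wy": 0.04,"wz": 0,"claw": -1},{"tx": -0.04,"ty": 0.02,"tz": -0.28,"wx": 0,"wy": 0.07,"wz": 0,"claw": -1},{"tx": -0.04,"ty": 0.02,"tz": -0.28,"wx": 0,"wy": 0.07,"wz": 0,"claw": -1},{"tx": -0.04,"ty": 0.02,"tz": -0.28,"wx": 0,"wy": 0.07,"wz": 0,"claw": -1}])

```text
clock: 18.0
tool_pos: [0.4613, -0.0503, 0.027]
tcp_rot: [180.0, -18.7, -179.4]
force: [7.6, 0.3, 1.5]
width: 0.0329
```

```bash
python3 - <<'E'
from h import *
where();print(read_state()['qpos'].round(1),read_state()['moment'].round(2),read_state()['width'])
for e in ((-36.6,0.2,2),(-36.6,.2,0)):
    print(e); go(*place(*e))
im=snapshot('side')[:,:,::-1]
a=cv2.resize(im[215:295,245:325],None,fx=7,fy=7,interpolation=cv2.INTER_CUBIC);cv2.imwrite('pics/g10.png',cv2.convertScaleAbs(a,alpha=1.4,beta=25))
E
```

```text
E mm -35.54 -0.09 -0.02 th 3.28 F [7.6 0.3 1.5] clk 18.0
[-10.8  39.9  94.7  -4.   63.9 -99. ] [ 0.02 -1.39  0.07] 0.0329096795313945
(-36.6, 0.2, 2)
t cm [-0.12  0.01 -0.06] w rad [-0.0007  0.0223 -0.0026]
(-36.6, 0.2, 0)
t cm [-0.15  0.01 -0.18] w rad [-0.0009  0.0572 -0.0026]
```

View pics/g10.png

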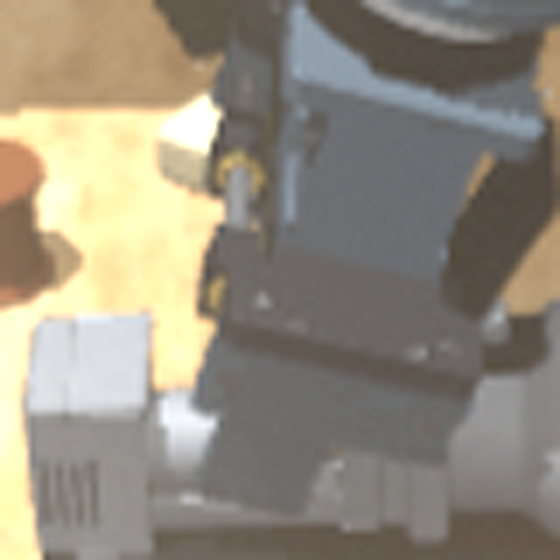

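Request:
apply_moves(motion=[{"tx": -0.2,"ty": 0.01,"tz": 0,"wx": 0,"wy": 0,"wz": 0,"claw": -1},{"tx": -0.25,"ty": 0.01,"tz": -0.06,"wx": 0,"wy": 0.022,"wz": 0,"claw": -1},{"tx": -0.25,"ty": 0.01,"tz": -0.12,"wx": 0,"wy": 0.04,"wz": 0,"claw": -1},{"tx": -0.25,"ty": 0.01,"tz": -0.2,"wx": 0,"wy": 0.06,"wz": 0,"claw": -1},{"tx": -0.25,"ty": 0.01,"tz": -0.2,"wx": 0,"wy": 0.06,"wz": 0,"claw": -1}])

```text
clock: 18.55
tool_pos: [0.4594, -0.0501, 0.0255]
tcp_rot: [179.9, -22.1, -179.4]
force: [0.8, 0.7, 17.4]
width: 0.0334
```

```bash
python3 - <<'E'
from h import *
where();print(read_state()['moment'].round(2),read_state()['width'])
for e in ((-36.6,0,-.5),(-36.6,-.5,-.5)):
    print(e); go(*place(*e))
E
```

```text
E mm -36.97 0.07 0.59 th -0.13 F [ 0.8  0.7 17.4] clk 18.55
[ 0.41 -1.25 -0.04] 0.03340935109766258
(-36.6, 0, -0.5)
t cm [ 0.03 -0.01 -0.08] w rad [-0.0012  0.0064 -0.0027]
(-36.6, -0.5, -0.5)
t cm [ 0.03 -0.01 -0.13] w rad [-0.0012  0.0064 -0.0027]
```

```bash
python3 - <<'E'
from h import *
im=snapshot('side')[:,:,::-1]
a=cv2.resize(im[215:295,245:325],None,fx=7,fy=7,interpolation=cv2.INTER_CUBIC);cv2.imwrite('pics/g11.png',cv2.convertScaleAbs(a,alpha=1.4,beta=25))
im=snapshot('top')[:,:,::-1]
a=cv2.resize(im[200:310,330:420],None,fx=5,fy=5,interpolation=cv2.INTER_CUBIC);cv2.imwrite('pics/g12.png',cv2.convertScaleAbs(a,alpha=1.4,beta=25))
E
```

```text
(no output)
```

View pics/g11.png

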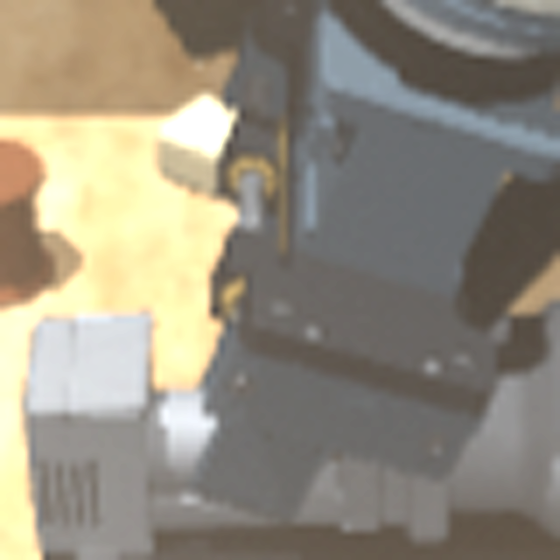

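View pics/g12.png

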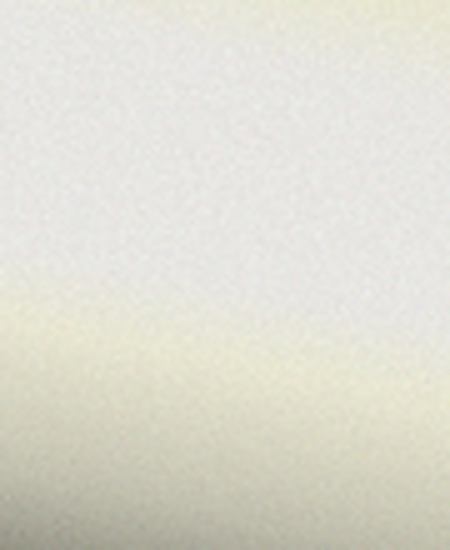

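Request:
apply_moves(motion=[{"tx": 0,"ty": 0,"tz": 0,"wx": 0,"wy": 0,"wz": 0,"claw": -0.2},{"tx": 0,"ty": 0,"tz": 0,"wx": 0,"wy": 0,"wz": 0,"claw": 0.2},{"tx": 0,"ty": 0,"tz": 0,"wx": 0,"wy": 0,"wz": 0,"claw": 0.6},{"tx": 0,"ty": 0,"tz": 0.1,"wx": 0,"wy": 0,"wz": 0,"claw": 0.6},{"tx": 0,"ty": 0,"tz": 0.1,"wx": 0,"wy": 0,"wz": 0,"claw": 0.6},{"tx": 0,"ty": 0,"tz": 0.1,"wx": 0,"wy": 0,"wz": 0,"claw": 0.6}])

```text
clock: 19.25
tool_pos: [0.4594, -0.0501, 0.0265]
tcp_rot: [179.9, -22.1, -179.4]
force: [0.2, 1.1, -0.5]
width: 0.0718
```

```bash
python3 - <<'E'
from h import *
where();print(read_state()['moment'].round(2),read_state()['width'])
im=snapshot('side')[:,:,::-1]
a=cv2.resize(im[215:295,245:325],None,fx=7,fy=7,interpolation=cv2.INTER_CUBIC);cv2.imwrite('pics/g13.png',cv2.convertScaleAbs(a,alpha=1.4,beta=25))
E
```

```text
E mm -37.01 0.09 1.53 th -0.08 F [ 0.2  1.1 -0.5] clk 19.25
[ 0.03 -0.17 -0.02] 0.07175516005925814
```

View pics/g13.png

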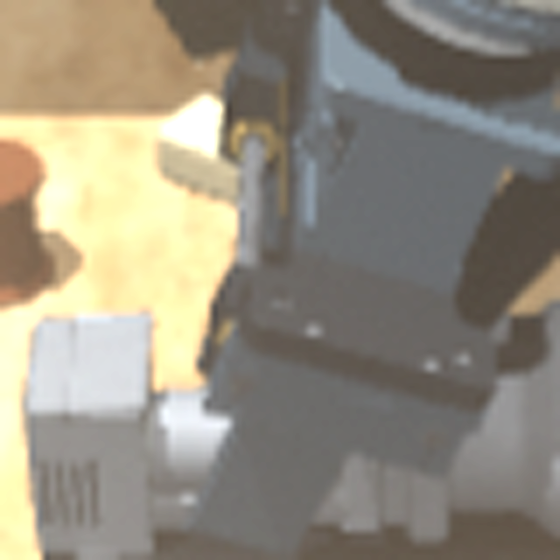

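Request:
apply_moves(motion=[{"tx": 0,"ty": 0,"tz": 0.3,"wx": 0,"wy": -0.1,"wz": 0,"claw": 0.6},{"tx": 0,"ty": 0,"tz": 0.8,"wx": 0,"wy": -0.2,"wz": 0,"claw": 0.6},{"tx": 0,"ty": 0,"tz": 1.5,"wx": 0,"wy": -0.3,"wz": 0,"claw": 0.6},{"tx": 0,"ty": 0,"tz": 3,"wx": 0,"wy": -0.385,"wz": 0,"claw": 0.6},{"tx": 0,"ty": 0,"tz": 6,"wx": 0,"wy": -0.385,"wz": 0,"claw": 0.6},{"tx": 0,"ty": 0,"tz": 8,"wx": 0,"wy": -0.385,"wz": 0,"claw": 0.2},{"tx": 0,"ty": 0,"tz": 8,"wx": 0,"wy": -0.385,"wz": 0,"claw": -0.5},{"tx": 0,"ty": 0,"tz": 8,"wx": 0,"wy": -0.385,"wz": 0,"claw": -1},{"tx": 0,"ty": 0,"tz": 8,"wx": 0,"wy": -0.385,"wz": 0,"claw": -1}])

```text
clock: 20.2
tool_pos: [0.459, -0.05, 0.1058]
tcp_rot: [-179.9, -0.1, -179.5]
force: [0.6, -0.3, -0.4]
width: 0.0439
```

```bash
python3 - <<'E'
from h import *
where();print(read_state()['tool_pos'],read_state()['tcp_rot'])
im=snapshot('side')[:,:,::-1]
a=cv2.resize(im[228:303,240:340],None,fx=8,fy=8,interpolation=cv2.INTER_CUBIC);cv2.imwrite('pics/h1.png',cv2.convertScaleAbs(a,alpha=1.4,beta=25))
E
```

```text
E mm -38.22 0.21 67.02 th 21.92 F [ 0.6 -0.3 -0.4] clk 20.2
[ 0.45897779 -0.05000257  0.10580759] [-1.79867754e+02 -8.22341815e-02 -1.79460988e+02]
```

View pics/h1.png

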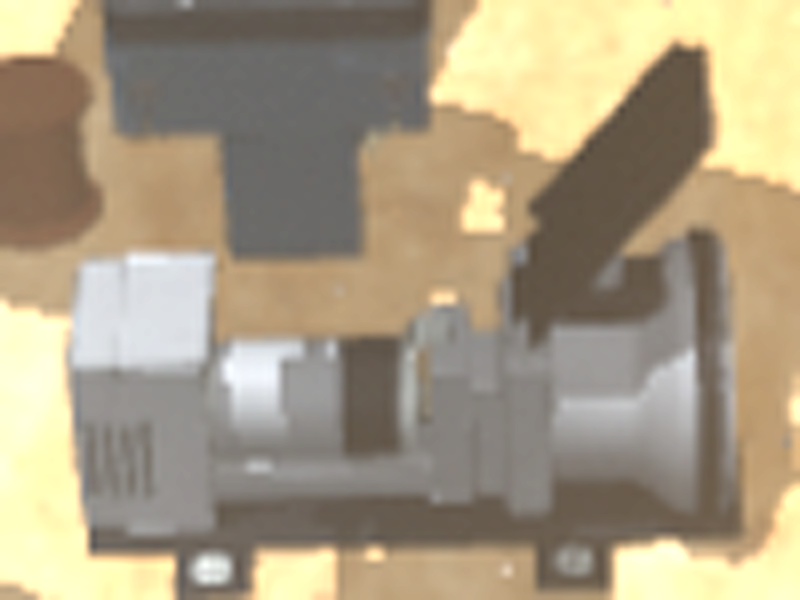

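```bash
python3 - <<'E'
from h import *
im=snapshot('side')[:,:,::-1]
over(im,'side',(260,260,300,295),18,'h2.png',(-30.5,0),0)
im=snapshot('top')[:,:,::-1]
over(im,'top',(345,240,400,300),10,'h3.png',(-30.5,0),0)
E
```

```text
(no output)
```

View pics/h2.png

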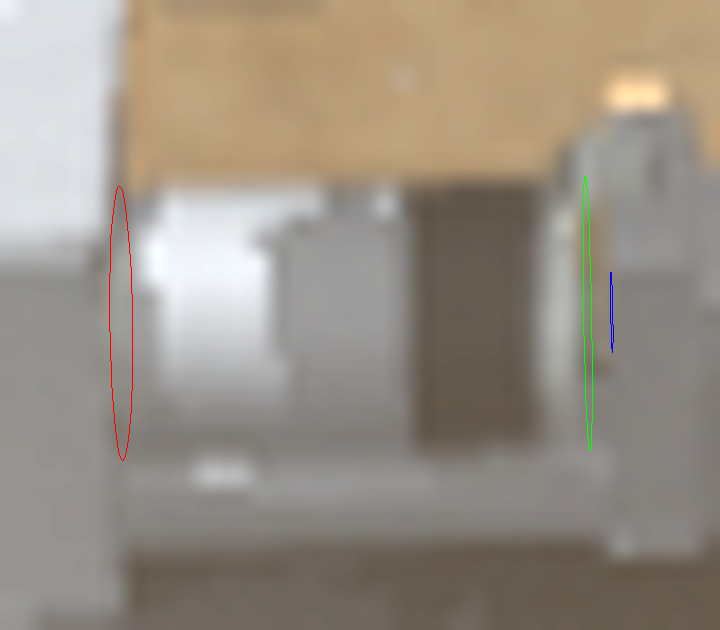

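View pics/h3.png

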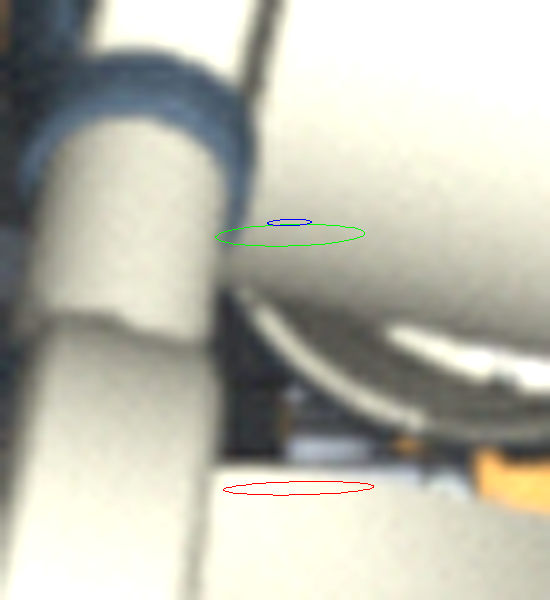

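The overlay matches the seated, level position: the top edge runs level at side row ~270 and the rim is at side col ~292. A press on top of the cell will make sure of the snap.

Request:
apply_moves(motion=[{"tx": 0.6,"ty": 0,"tz": -1.5,"wx": 0,"wy": 0,"wz": 0,"claw": -1},{"tx": 0.6,"ty": 0,"tz": -3,"wx": 0,"wy": 0,"wz": 0,"claw": -1},{"tx": 0.6,"ty": 0,"tz": -4.5,"wx": 0,"wy": 0,"wz": 0,"claw": -1},{"tx": 0.6,"ty": 0,"tz": -5.1,"wx": 0,"wy": 0,"wz": 0,"claw": -1},{"tx": 0.6,"ty": 0,"tz": -5.3,"wx": 0,"wy": 0,"wz": 0,"claw": -1},{"tx": 0.6,"ty": 0,"tz": -5.3,"wx": 0,"wy": 0,"wz": 0,"claw": -1},{"tx": 0.6,"ty": 0,"tz": -5.3,"wx": 0,"wy": 0,"wz": 0,"claw": -1}], force=20)

```text
clock: 21.05
tool_pos: [0.4652, -0.0501, 0.0532]
tcp_rot: [-179.9, -0.1, -179.5]
force: [0.4, 0.5, 0.3]
width: 0.0004
```

Request:
apply_moves(motion=[{"tx": 0,"ty": 0,"tz": -0.15,"wx": 0,"wy": 0,"wz": 0,"claw": -1},{"tx": 0,"ty": 0,"tz": -0.25,"wx": 0,"wy": 0,"wz": 0,"claw": -1},{"tx": 0,"ty": 0,"tz": -0.3,"wx": 0,"wy": 0,"wz": 0,"claw": -1},{"tx": 0,"ty": 0,"tz": -0.3,"wx": 0,"wy": 0,"wz": 0,"claw": -1}])

```text
clock: 21.45
tool_pos: [0.4656, -0.0497, 0.0512]
tcp_rot: [-179.9, 0.0, -179.5]
force: [-1.8, 7.7, 23.3]
width: 0.0007
```

```bash
python3 - <<'E'
from h import *
def ony(n,u,v,y):
    o,d=ray(n,u,v); return o+d*(y-o[1])/d[1]
S=lambda X,Y:(240+X/8-.5,228+Y/8-.5)
print('near edge',ony('side',*S(712,130),-.073),ony('side',*S(705,50),-.027),ony('side',*S(685,44),-.027))
print('ring top',ony('side',*S(705,232),-.05),ony('side',*S(740,380),-.09))
e=ony('side',*S(712,130),-.073)-[.519,0,.067];print('alpha',np.arctan2(e[2],-e[0]),np.hypot(e[0],e[2]))
where()
E
```

```text
near edge [ 0.56798477 -0.073       0.14091891] [ 0.5682338  -0.027       0.13421024] [ 0.56281038 -0.027       0.13628719]
ring top [ 0.56772989 -0.05        0.08991073] [ 0.57554065 -0.09        0.07078626]
alpha 2.156035621010515 0.08867645505850794
E mm -31.58 0.49 12.33 th 22.02 F [-1.8  7.7 23.3] clk 21.45
```

Request:
apply_moves(motion=[{"tx": 0,"ty": 0,"tz": 2,"wx": 0,"wy": 0,"wz": 0,"claw": -1},{"tx": 0,"ty": 0,"tz": 5,"wx": 0,"wy": 0,"wz": 0,"claw": -1},{"tx": 0,"ty": 0,"tz": 9,"wx": 0,"wy": 0,"wz": 0,"claw": -1},{"tx": 0,"ty": 0,"tz": 13,"wx": 0,"wy": 0,"wz": 0,"claw": -1},{"tx": 0,"ty": 0,"tz": 14,"wx": 0,"wy": 0,"wz": 0,"claw": -1},{"tx": 0,"ty": 0,"tz": 14,"wx": 0,"wy": 0,"wz": 0,"claw": -1}])

```text
clock: 22.05
tool_pos: [0.4665, -0.0499, 0.1926]
tcp_rot: [-179.8, 0.2, -179.5]
force: [0.6, -0.4, -0.0]
width: 0.0006
```

```bash
python3 - <<'E'
from h import *
im=snapshot('side')[:,:,::-1]
a=cv2.resize(im[228:303,240:340],None,fx=8,fy=8,interpolation=cv2.INTER_CUBIC);cv2.imwrite('pics/h4.png',cv2.convertScaleAbs(a,alpha=1.4,beta=25))
over(im,'side',(260,260,300,295),18,'h5.png',(-30.5,0),0)
E
```

```text
(no output)
```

View pics/h4.png

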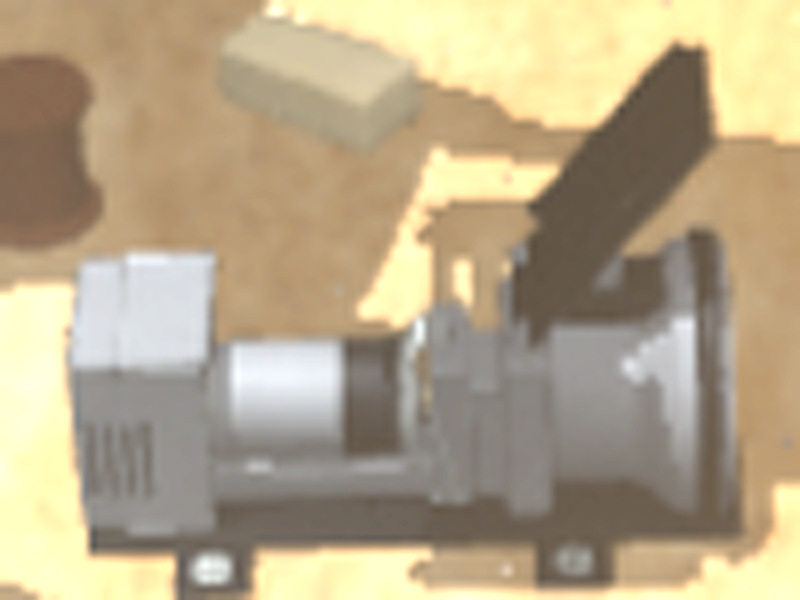

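View pics/h5.png

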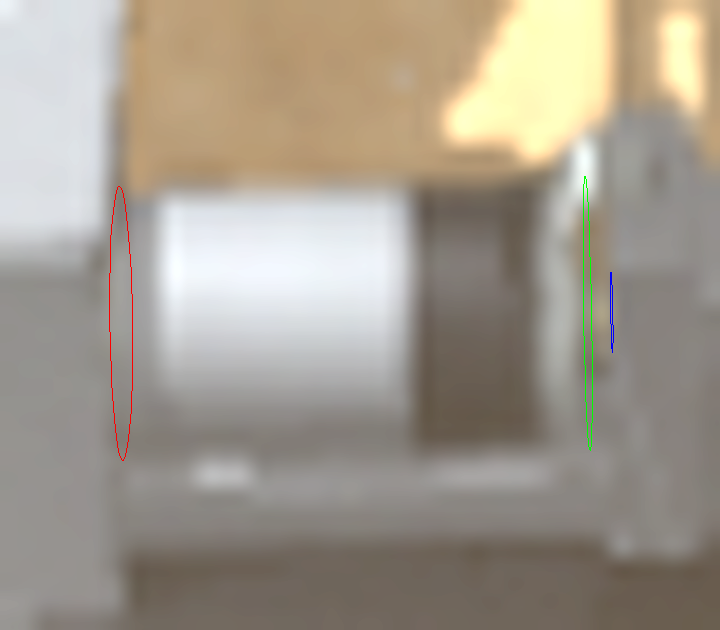

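Request:
apply_moves(motion=[{"tx": 4,"ty": 0,"tz": 0.5,"wx": 0,"wy": 0,"wz": 0,"claw": -1},{"tx": 8,"ty": 0,"tz": 0.5,"wx": 0,"wy": 0,"wz": 0,"claw": -1},{"tx": 12,"ty": 0,"tz": 0.5,"wx": 0,"wy": 0,"wz": 0,"claw": -1},{"tx": 15,"ty": 0,"tz": 0,"wx": 0,"wy": 0,"wz": 0,"claw": -1},{"tx": 15,"ty": 0,"tz": 0,"wx": 0,"wy": 0,"wz": 0,"claw": -1},{"tx": 15,"ty": 0,"tz": -3,"wx": 0,"wy": 0,"wz": 0,"claw": -1},{"tx": 15,"ty": 0,"tz": -6,"wx": 0,"wy": 0,"wz": 0,"claw": -1},{"tx": 15,"ty": 0,"tz": -7.7,"wx": 0,"wy": 0,"wz": 0,"claw": -1},{"tx": 15,"ty": 0,"tz": -7.7,"wx": 0,"wy": 0,"wz": 0,"claw": -1},{"tx": 15,"ty": 0,"tz": -7.7,"wx": 0,"wy": 0,"wz": 0,"claw": -1}])

```text
clock: 23.1
tool_pos: [0.6149, -0.0497, 0.1135]
tcp_rot: [-179.9, -0.0, -179.5]
force: [-0.4, -0.1, 0.1]
width: 0.0005
```

```bash
python3 - <<'E'
from h import *
print(read_state()['force'].round(1))
im=snapshot('side')[:,:,::-1]
a=cv2.resize(im[208:303,240:355],None,fx=6,fy=6,interpolation=cv2.INTER_CUBIC);cv2.imwrite('pics/i1.png',cv2.convertScaleAbs(a,alpha=1.4,beta=25))
E
```

```text
[-0.4 -0.1  0.1]
```

View pics/i1.png

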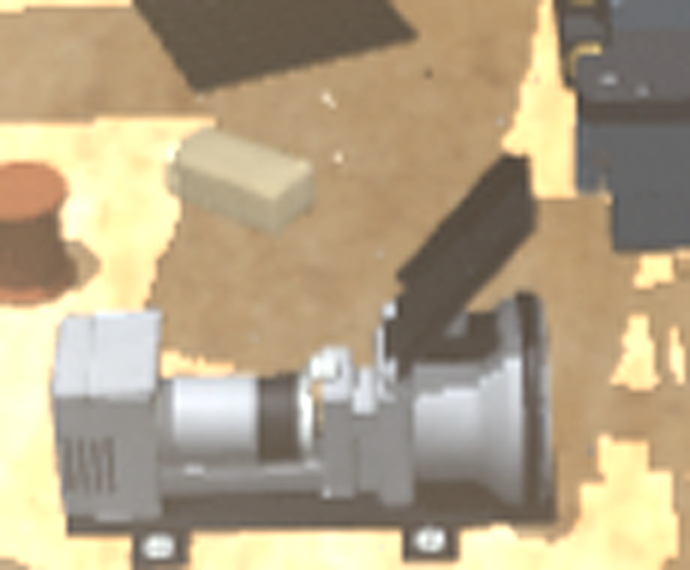

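Request:
apply_moves(motion=[{"tx": -1.5,"ty": 0,"tz": 0,"wx": 0,"wy": 0,"wz": 0,"claw": -1},{"tx": -3,"ty": 0,"tz": 0,"wx": 0,"wy": 0,"wz": 0,"claw": -1},{"tx": -4,"ty": 0,"tz": 0,"wx": 0,"wy": 0,"wz": 0,"claw": -1},{"tx": -5,"ty": 0,"tz": 0,"wx": 0,"wy": 0,"wz": 0,"claw": -1},{"tx": -6,"ty": 0,"tz": 0,"wx": 0,"wy": 0,"wz": 0,"claw": -1},{"tx": -7,"ty": 0,"tz": 0,"wx": 0,"wy": 0,"wz": 0,"claw": -1},{"tx": -8,"ty": 0,"tz": 0,"wx": 0,"wy": 0,"wz": 0,"claw": -1},{"tx": -9,"ty": 0,"tz": 0,"wx": 0,"wy": 0,"wz": 0,"claw": -1},{"tx": -9,"ty": 0,"tz": 0,"wx": 0,"wy": 0,"wz": 0,"claw": -1}])

```text
clock: 24.05
tool_pos: [0.524, -0.0496, 0.1143]
tcp_rot: [-179.9, -0.0, -179.5]
force: [0.7, -0.1, -0.5]
width: 0.0006
```

```bash
python3 - <<'E'
from h import *
print(read_state()['force'].round(1))
im=snapshot('side')[:,:,::-1]
a=cv2.resize(im[208:303,240:355],None,fx=6,fy=6,interpolation=cv2.INTER_CUBIC);cv2.imwrite('pics/i2.png',cv2.convertScaleAbs(a,alpha=1.4,beta=25))
E
```

```text
[ 0.7 -0.1 -0.5]
```

View pics/i2.png

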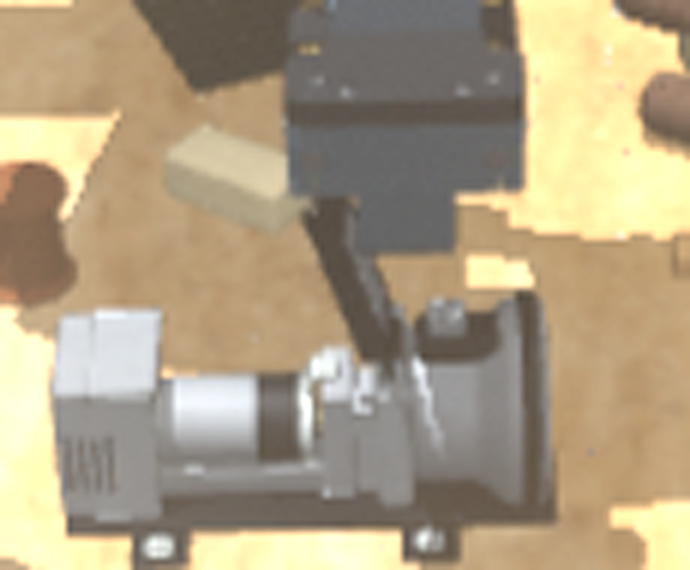

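Request:
apply_moves(motion=[{"tx": -1.2,"ty": 0,"tz": 0,"wx": 0,"wy": 0,"wz": 0,"claw": -1},{"tx": -2.4,"ty": 0,"tz": 0,"wx": 0,"wy": 0,"wz": 0,"claw": -1},{"tx": -3.6,"ty": 0,"tz": 0,"wx": 0,"wy": 0,"wz": 0,"claw": -1},{"tx": -4.5,"ty": 0,"tz": -0.4,"wx": 0,"wy": 0,"wz": 0,"claw": -1},{"tx": -5.3,"ty": 0,"tz": -1.2,"wx": 0,"wy": 0,"wz": 0,"claw": -1},{"tx": -6,"ty": 0,"tz": -2,"wx": 0,"wy": 0,"wz": 0,"claw": -1},{"tx": -6.4,"ty": 0,"tz": -2.8,"wx": 0,"wy": 0,"wz": 0,"claw": -1},{"tx": -6.6,"ty": 0,"tz": -3.6,"wx": 0,"wy": 0,"wz": 0,"claw": -1},{"tx": -6.6,"ty": 0,"tz": -4.2,"wx": 0,"wy": 0,"wz": 0,"claw": -1},{"tx": -6.6,"ty": 0,"tz": -4.3,"wx": 0,"wy": 0,"wz": 0,"claw": -1},{"tx": -6.6,"ty": 0,"tz": -4.3,"wx": 0,"wy": 0,"wz": 0,"claw": -1}])

```text
clock: 25.2
tool_pos: [0.4592, -0.0498, 0.0712]
tcp_rot: [-179.9, 0.0, -179.5]
force: [0.0, 0.2, -0.1]
width: 0.0004
```

```bash
python3 - <<'E'
from h import *
print(read_state()['force'].round(1))
im=snapshot('side')[:,:,::-1]
a=cv2.resize(im[208:303,240:355],None,fx=6,fy=6,interpolation=cv2.INTER_CUBIC);cv2.imwrite('pics/i3.png',cv2.convertScaleAbs(a,alpha=1.4,beta=25))
E
```

```text
[ 0.   0.2 -0.1]
```

View pics/i3.png

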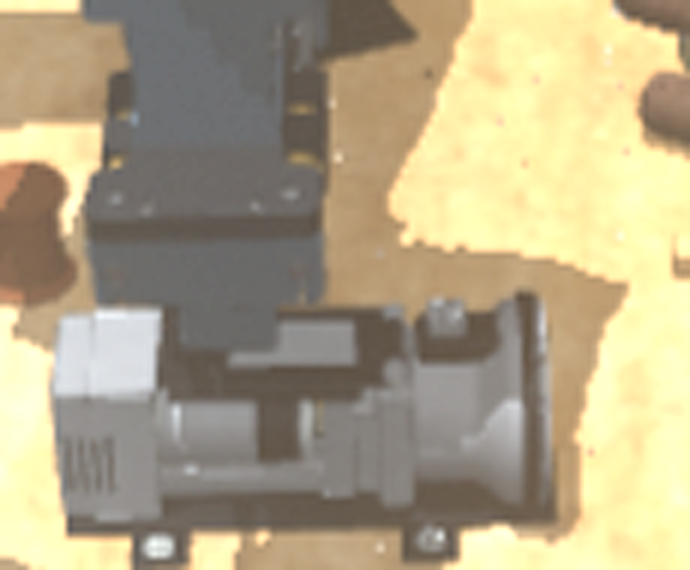

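Cover nearly shut at z ≈ 0.071. I'll press it fully down to about 0.068, watching the force.

Request:
apply_moves(motion=[{"tx": 0,"ty": 0,"tz": -0.15,"wx": 0,"wy": 0,"wz": 0,"claw": -1},{"tx": 0,"ty": 0,"tz": -0.3,"wx": 0,"wy": 0,"wz": 0,"claw": -1},{"tx": 0,"ty": 0,"tz": -0.4,"wx": 0,"wy": 0,"wz": 0,"claw": -1},{"tx": 0,"ty": 0,"tz": -0.45,"wx": 0,"wy": 0,"wz": 0,"claw": -1},{"tx": 0,"ty": 0,"tz": -0.45,"wx": 0,"wy": 0,"wz": 0,"claw": -1}])

```text
clock: 25.75
tool_pos: [0.4596, -0.0498, 0.0678]
tcp_rot: [-179.9, 0.1, -179.5]
force: [-4.6, 1.1, 25.0]
width: 0.0001
```

Request:
apply_moves(motion=[{"tx": 0,"ty": 0,"tz": 2,"wx": 0,"wy": 0,"wz": 0,"claw": -1},{"tx": 0,"ty": 0,"tz": 5,"wx": 0,"wy": 0,"wz": 0,"claw": -1},{"tx": -2,"ty": 0,"tz": 8,"wx": 0,"wy": 0,"wz": 0,"claw": -1},{"tx": -4,"ty": 0,"tz": 9,"wx": 0,"wy": 0,"wz": 0,"claw": -1},{"tx": -4,"ty": 0,"tz": 9,"wx": 0,"wy": 0,"wz": 0,"claw": -1}])

```text
clock: 26.25
tool_pos: [0.4181, -0.0497, 0.1591]
tcp_rot: [-179.8, 0.2, -179.5]
force: [-0.3, -0.5, 0.3]
width: 0.0006
```

```bash
python3 - <<'E'
from h import *
im=snapshot('side')[:,:,::-1]
a=cv2.resize(im[245:300,240:340],None,fx=8,fy=8,interpolation=cv2.INTER_CUBIC);cv2.imwrite('pics/i4.png',cv2.convertScaleAbs(a,alpha=1.5,beta=30))
im=snapshot('top')[:,:,::-1]
a=cv2.resize(im[210:310,330:420],None,fx=6,fy=6,interpolation=cv2.INTER_CUBIC);cv2.imwrite('pics/i5.png',cv2.convertScaleAbs(a,alpha=1.5,beta=30))
E
```

```text
(no output)
```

View pics/i4.png

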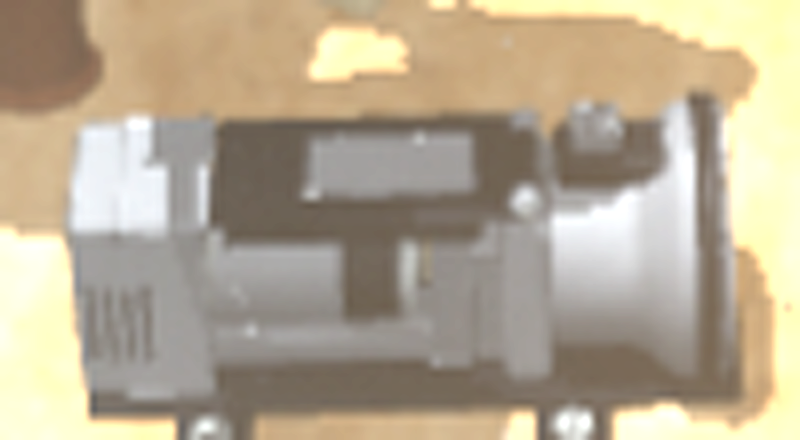

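View pics/i5.png

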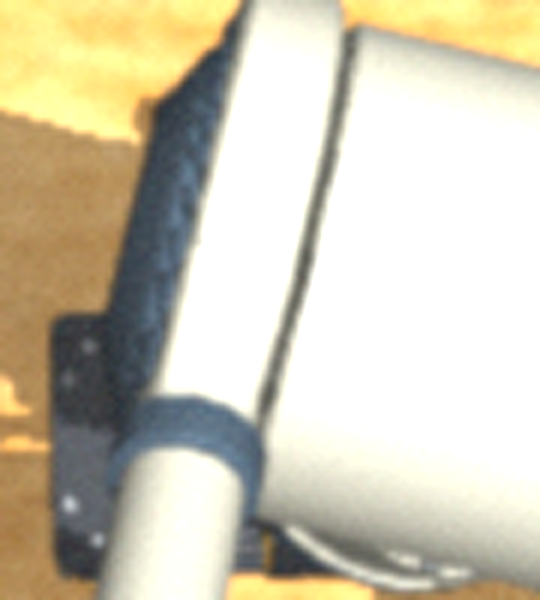

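```bash
python3 - <<'E'
from h import *
S=lambda X,Y:(240+X/8-.5,245+Y/8-.5)
def ony(n,u,v,y):
    o,d=ray(n,u,v); return o+d*(y-o[1])/d[1]
print('centre',ony('side',*S(597,128),-.05),onz('side',*S(597,128),.079))
for X in (570,625): print(X,onz('side',*S(X,135),.081))
print('hinge pin',ony('side',*S(525,200),-.075),'ring inner top',ony('side',*S(685,100),-.05))
E
```

```text
centre [ 0.53828905 -0.05        0.07949346] [ 0.5382991  -0.04936912  0.079     ]
570 [ 0.53084865 -0.05481671  0.081     ]
625 [ 0.54581483 -0.05522115  0.081     ]
hinge pin [ 0.51840442 -0.075       0.07491627] ring inner top [ 0.56229667 -0.05        0.08865177]
```

Request:
apply_moves(motion=[{"tx": 3,"ty": 0,"tz": 0,"wx": 0,"wy": 0.07,"wz": 0,"claw": -1},{"tx": 6,"ty": 0,"tz": -1,"wx": 0,"wy": 0.14,"wz": 0,"claw": -1},{"tx": 9,"ty": 0,"tz": -3,"wx": 0,"wy": 0.206,"wz": 0,"claw": -1},{"tx": 9.1,"ty": 0,"tz": -5,"wx": 0,"wy": 0.206,"wz": 0,"claw": -1},{"tx": 9.1,"ty": 0,"tz": -6.5,"wx": 0,"wy": 0.206,"wz": 0,"claw": -1},{"tx": 9.1,"ty": 0,"tz": -6.8,"wx": 0,"wy": 0.206,"wz": 0,"claw": -1},{"tx": 9.1,"ty": 0,"tz": -6.8,"wx": 0,"wy": 0.206,"wz": 0,"claw": -1},{"tx": 9.1,"ty": 0,"tz": -6.8,"wx": 0,"wy": 0.206,"wz": 0,"claw": -1}])

```text
clock: 27.15
tool_pos: [0.5112, -0.05, 0.0904]
tcp_rot: [-179.9, -11.6, -179.5]
force: [0.7, 0.9, -0.1]
width: 0.0004
```

```bash
python3 - <<'E'
from h import *
s=read_state();print(s['tool_pos'].round(4),s['tcp_rot'].round(1),s['force'].round(1))
im=snapshot('side')[:,:,::-1]
a=cv2.resize(im[225:300,260:340],None,fx=8,fy=8,interpolation=cv2.INTER_CUBIC);cv2.imwrite('pics/j1.png',cv2.convertScaleAbs(a,alpha=1.5,beta=30))
E
```

```text
[ 0.5112 -0.05    0.0904] [-179.9  -11.6 -179.5] [ 0.7  0.9 -0.1]
```

View pics/j1.png

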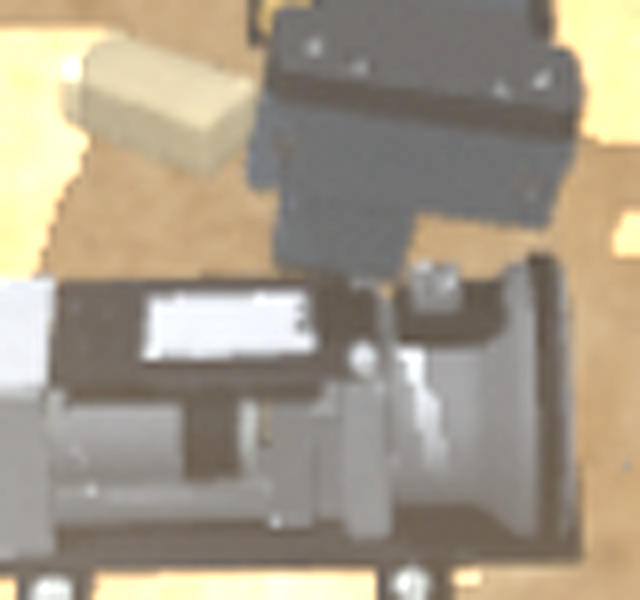

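Request:
apply_moves(motion=[{"tx": -0.1,"ty": 0,"tz": -0.4,"wx": 0,"wy": 0,"wz": 0,"claw": -1},{"tx": -0.1,"ty": 0,"tz": -0.8,"wx": 0,"wy": 0,"wz": 0,"claw": -1},{"tx": -0.1,"ty": 0,"tz": -0.95,"wx": 0,"wy": 0,"wz": 0,"claw": -1},{"tx": -0.1,"ty": 0,"tz": -0.95,"wx": 0,"wy": 0,"wz": 0,"claw": -1}])

```text
clock: 27.6
tool_pos: [0.5101, -0.05, 0.081]
tcp_rot: [-179.9, -11.6, -179.5]
force: [0.1, -0.3, -0.7]
width: 0.0007
```

Request:
apply_moves(motion=[{"tx": 0.3,"ty": 0,"tz": 0,"wx": 0,"wy": 0,"wz": 0,"claw": -1},{"tx": 0.6,"ty": 0,"tz": 0,"wx": 0,"wy": 0,"wz": 0,"claw": -1},{"tx": 0.9,"ty": 0,"tz": 0,"wx": 0,"wy": 0,"wz": 0,"claw": -1},{"tx": 1.2,"ty": 0,"tz": 0,"wx": 0,"wy": 0,"wz": 0,"claw": -1},{"tx": 1.4,"ty": 0,"tz": 0,"wx": 0,"wy": 0,"wz": 0,"claw": -1},{"tx": 1.4,"ty": 0,"tz": 0,"wx": 0,"wy": 0,"wz": 0,"claw": -1}])

```text
clock: 28.2
tool_pos: [0.5232, -0.0499, 0.0808]
tcp_rot: [-179.9, -11.7, -179.5]
force: [-6.6, -0.3, 2.8]
width: 0.0002
```

Request:
apply_moves(motion=[{"tx": 0.15,"ty": 0,"tz": 0,"wx": 0,"wy": 0,"wz": 0,"claw": -1},{"tx": 0.25,"ty": 0,"tz": 0,"wx": 0,"wy": 0,"wz": 0,"claw": -1},{"tx": 0.25,"ty": 0,"tz": 0,"wx": 0,"wy": 0,"wz": 0,"claw": -1}])

```text
clock: 28.5
tool_pos: [0.5235, -0.0498, 0.0808]
tcp_rot: [-180.0, -12.0, -179.5]
force: [-12.8, -0.6, 7.6]
width: 0.0005
```

```bash
python3 - <<'E'
from h import *
im=snapshot('side')[:,:,::-1]
a=cv2.resize(im[225:300,260:340],None,fx=8,fy=8,interpolation=cv2.INTER_CUBIC);cv2.imwrite('pics/j2.png',cv2.convertScaleAbs(a,alpha=1.5,beta=30))
E
```

```text
(no output)
```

View pics/j2.png

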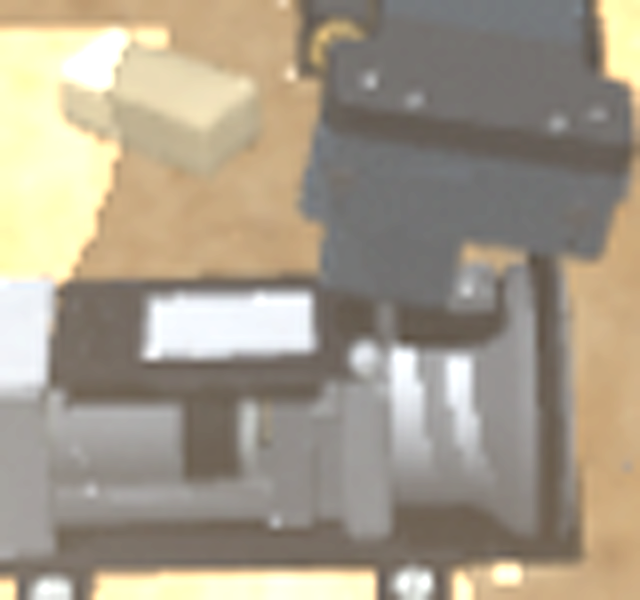

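Request:
apply_moves(motion=[{"tx": -0.4,"ty": 0,"tz": 0,"wx": 0,"wy": 0,"wz": 0,"claw": -1},{"tx": -0.6,"ty": 0,"tz": 0.5,"wx": 0,"wy": 0,"wz": 0,"claw": -1},{"tx": -1,"ty": 0,"tz": 2.5,"wx": 0,"wy": 0,"wz": 0,"claw": -1},{"tx": -3,"ty": 0,"tz": 6,"wx": 0,"wy": -0.1,"wz": 0,"claw": -1},{"tx": -7,"ty": 3,"tz": 9,"wx": 0,"wy": -0.2,"wz": 0,"claw": -1},{"tx": -9,"ty": 8,"tz": 12,"wx": 0,"wy": -0.2,"wz": 0,"claw": -1},{"tx": -10,"ty": 13,"tz": 13,"wx": 0,"wy": -0.2,"wz": 0,"claw": -1},{"tx": -10,"ty": 18,"tz": 13,"wx": 0,"wy": -0.2,"wz": 0,"claw": -1},{"tx": -10,"ty": 23,"tz": 13,"wx": 0,"wy": -0.2,"wz": 0,"claw": -1},{"tx": -10,"ty": 28,"tz": 13,"wx": 0,"wy": -0.2,"wz": 0,"claw": -1},{"tx": -10,"ty": 28,"tz": 13,"wx": 0,"wy": -0.2,"wz": 0,"claw": -1},{"tx": -10,"ty": 28,"tz": 13,"wx": 0,"wy": -0.2,"wz": 0,"claw": -1}])

```text
clock: 29.75
tool_pos: [0.4237, 0.233, 0.2113]
tcp_rot: [-179.9, -0.4, -179.3]
force: [-0.6, 0.2, 0.3]
width: 0.0003
```

```bash
python3 - <<'E'
from h import *
s=read_state();print(s['clock'],s['tool_pos'].round(3),s['force'].round(1))
im=snapshot('side')[:,:,::-1]; cv2.imwrite('pics/sideend.png',im)
a=cv2.resize(im[245:300,240:340],None,fx=8,fy=8,interpolation=cv2.INTER_CUBIC);cv2.imwrite('pics/k1.png',cv2.convertScaleAbs(a,alpha=1.5,beta=30))
im=snapshot('top')[:,:,::-1]
a=cv2.resize(im[210:310,330:420],None,fx=6,fy=6,interpolation=cv2.INTER_CUBIC);cv2.imwrite('pics/k2.png',cv2.convertScaleAbs(a,alpha=1.5,beta=30))
E
```

```text
29.75 [0.424 0.233 0.211] [-0.6  0.2  0.3]
```

View pics/k1.png

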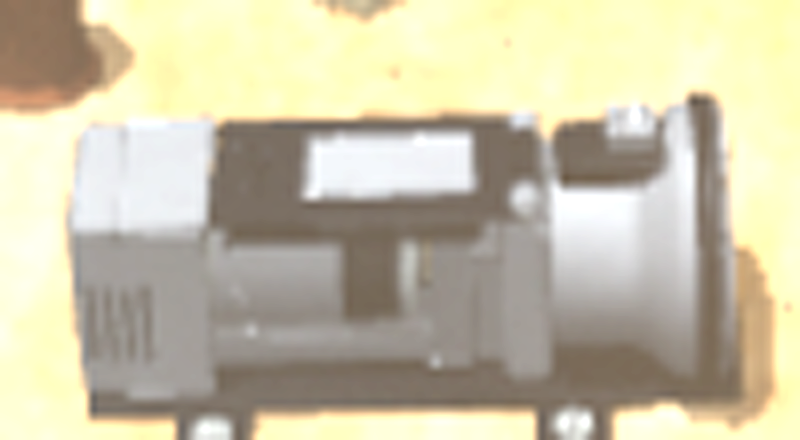

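View pics/k2.png

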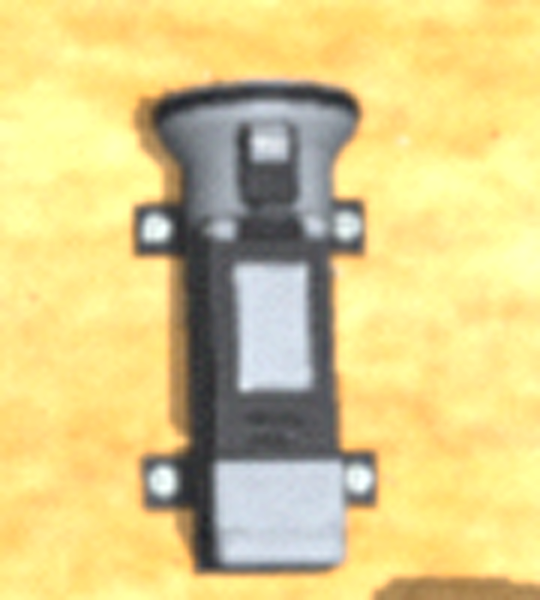

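```bash
python3 - <<'E'
from h import *
S=lambda X,Y:(240+X/8-.5,245+Y/8-.5)
print('knob',onz('side',*S(632,128),.079))
a=cv2.imread('pics/side0.png').astype(int);b=cv2.imread('pics/sideend.png').astype(int)
print('thin px diff',np.abs(a-b)[185:203,260:285].mean())
job_done()
E
```

```text
knob [ 0.54787528 -0.04962815  0.079     ]
thin px diff 9.815555555555555
the job is handed in; nothing more can be done
```

The thick cell is in the lamp under the catch, the cover is shut and the switch is fully forward. I handed the job in at about 30 s of the 58 s allowed.

**What I did:** My first grip would have run the wrist into its joint 5 limit while tilting the cell. I put the cell back on the liner and gripped it again with the tool leaning about 22° towards the button. I then slid the flat end under the hood at about 36.5° and pushed it back on the spring, which read 8 to 9 N. I lowered the cell to level and released it.

**Last checks:**
- **Cell:** A 23 N press on top met firm resistance at z = 51 mm, exactly the height of a seated cell. In the side view the cell looked level and matched the seated position to about 1 mm.
- **Cover:** It was pressed with 25 N to a stop at z = 68 mm and looks flush with the hood in both views. While the cell was being lowered, the gripper had pushed the cover a little further open; it was then closed normally.
- **Switch:** The knob moved about 9.6 mm by the camera and stopped hard at the end, with the force rising to 13 N for only 0.3 mm more travel.
- **Robot:** It ended clear of everything, with about zero force on the tool.

**Weaker checks:** I did not re-measure the thin cell's position. The only check on it was a before-and-after comparison of its image patch (average difference about 10 grey levels). I put that down to lighting and arm shadow, but did not verify it. Apart from opening around the thick cell next to it, the gripper never went near the thin cell. I did not re-measure the tub, spool, sanding block or offcut either.

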